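# Hitch the costume tail cart to the bench ball post

## Task

Hitch the costume tail cart to the ball post so that it stays put while it is decorated: raise the coupler's handle well up, lift the drawbar, set the coupler down on the ball without letting go until it bears on it, fully home, then let go and press the handle all the way down to lock it. Feel for the ball and go gently, because the post is set to a different height every day and takes no knock or heavy push; leave the other things on the bench where they are.

Things in the scene. Friction and masses are not known exactly. Their poses are not given: they have to be found in the camera images.
- stand: Ball post bolted to the bench: steel plate 85 x 110 x 8 mm, square sleeve, sliding shank, bare steel ball of 32 mm diameter on top. Origin under the plate's middle, on the bench; the ball is straight above it. The shank's height is reset each time and not measured: ball centre 68 to 118 mm above the bench. The post does not give; the cart may load it with at most 20 N, knocks included.
- cart: Two-wheeled tail cart, 1.3 to 1.8 kg, free to roll: deck, wheels of 100 mm diameter 198 mm apart, drawbar (square tube, 25 mm) ending in a steel ball coupler. Stands on its leg, which is under the drawbar at x = 245 mm, 32 mm wide. Origin on the bench under the axle; x towards the coupler, y left, z up. The drawbar leads 3.8 degrees below x. Lifting it tips the cart about its axle.
- axle (a point): Middle of the cart's axle, 50 mm above the bench, 361 mm behind the socket; axes as cart.
- socket (a point): Centre the ball takes in the coupler when home; axes as cart; 56 mm high while the cart stands on its leg. The coupler is a cup 44 mm wide, open below: its roof is 16 mm above this point and rests on the ball, walls 18 mm off (2 mm play), the flared mouth ends 22 mm below. It bears down with 4 to 6 N. Turns about the ball are free.
- drawbar_grip (a point): Middle of the drawbar tube (25 mm wide and high, bare at the sides and, with the handle raised, above), 150 mm behind the socket: where to take it to lift, with 6 to 10 N; axes as cart. 66 mm high while the cart stands on its leg.
- lever_pivot (a point): Pivot of the coupler's handle, on the cart's midplane, 26 mm behind the socket and 20 mm above it; pivot axis along the cart's y; axes as cart. The handle carries a claw behind the ball: it clears the mouth when the handle is over 0.6 rad, and goes under the ball when it is pressed down, which it cannot if the ball is not home.
- lever_grip (a point): Middle of the black grip at the handle's end: 36 mm long, 18 mm wide (along y), 12 mm thick, 93 mm from the pivot. Handle down, it lies behind the pivot, 113 mm high while the cart stands on its leg, its underside 27 mm above the drawbar. Axes as the cart's with the handle down, turning with the handle about y; z out of its upper side.
- lever (a joint): Angle of the handle (rad): 0 fully down (locked), growing as its rear end is raised; stops at 1.15. It stays where it is left: its pivot is stiff, about 0.2 N m, so some 2 to 3 N at the grip move it.
- brooch: Bystander: gold flower ornament, 68 mm across, 16 mm high; origin at the middle of its underside. Not to be moved.
- tape: Bystander: cardboard tape roll, 92 mm across, 19 mm high; origin at the middle of its underside. Not to be moved.
- scissors: Bystander: scissors with black handles, about 165 mm long, lying flat; origin at the middle of its underside. Not to be moved.
- bead_jar: Bystander: glass jar with metal cap, 60 mm across, 85 mm high; origin at the middle of its underside. Not to be moved.
- cup: Bystander: white plastic cup, 72 mm across, 80 mm high; origin at the middle of its underside. Not to be moved.
- glue_gun: Bystander: black glue gun lying on its side, about 200 mm long, 36 mm high; origin at the middle of its underside. Not to be moved.

How it is judged (in metres and radians):
On the way, in this order (a step that is already met when the one before it is completed fails the run):
1. the handle is raised over 0.8 rad (value of joint lever above 0.8 rad), for 0.2 s.
2. the coupler, still held by the fingers (over 1 N), bears on the ball with over 2 N, its socket within 4 mm of the post's axis: set down, not dropped (horizontal distance between socket and stand below 0.004 m and contact force between stand and cart above 2 N and contact force between the fingers and cart above 1 N), for 0.1 s.
3. with the handle still up (over 0.6 rad) the coupler sits on the ball by its own weight, let go of, its socket within 4 mm of the post's axis (horizontal distance between socket and stand below 0.004 m and contact force between stand and cart above 1.5 N and value of joint lever above 0.6 rad and contact force between the fingers and cart below 0.3 N), for 0.3 s.
At the end, for the whole second after the job is handed in: The handle is fully down (under 0.06 rad), the coupler rests on the ball with over 1.5 N and its socket within 4 mm of the post's axis, and the cart stands upright (within 0.25 rad) and at rest (value of joint lever below 0.06 rad and horizontal distance between socket and stand below 0.004 m and contact force between stand and cart above 1.5 N and angle between cart's own z axis and vertical below 0.25 rad and linear speed of cart below 0.01 m/s and angular speed of cart below 0.05 rad/s); the robot touches nothing.
It fails at once if the cart pushes or knocks on the ball post with over 20 N (contact force between stand and cart above 20 N).
It fails at once if another thing on the bench is moved over 20 mm (distance of any of brooch, tape, scissors, bead_jar, cup, glue_gun from where it was at the start of the episode above 0.02 m).
It also fails if it takes over 72 s, if anything falls off the work surface, if the arm or the gripper's body presses on something with over 40 N, if the wrist force passes 120 N, or if a joint passes its speed limit or range.

## Robot

A 7-joint arm with a two-finger parallel gripper is mounted at the origin on the work surface. World frame = base frame: x ahead of the robot, y to its left, z up, the work surface at z = 0. Lengths are in m, angles in degrees, forces in N, time in s.
With the tool pointing down it reaches from about 0.425 to 0.875 m from the base axis. Payload 4.7 kg.
Tool frame: the origin (TCP) lies on the front face of the gripper's body, between the roots of the fingers; the fingertips stand 70 mm ahead of it and the grasp point (between the pads) lies 51 mm ahead of it (tip_extent is the distance from the TCP to the fingertips, in m); z points along the fingers, y is the direction in which the jaws open and shut (so a half turn about z gives the same grasp; the last joint's range is limited). The gripper opens to 87 mm and grips with 3 to 60 N. Pads are 19 mm wide; open, the fingers measure 117 mm over their backs; the gripper's body (75 mm by 190 mm) begins 51 mm behind the grasp point.
Start: joints at [-68.463, 18.392, -4.016, 83.108, 1.295, 78.541, -3.26], TCP at [0.23, 0.608, 0.292] pointing down, gripper open.
Joint ranges: [-163.93, 163.93], [-17.29, 119.83], [-79.2, 71.16], [3.27, 140.29], [-89.18, 269.18], [5.43, 117.66], [-154.24, 154.24]. Speed limits (degrees/s): [147.25, 147.25, 180, 180, 180, 180, 180].

## Interface

Orientations are given as [roll, pitch, yaw] about the fixed x, y, z axes, in that order (R = Rz(yaw) Ry(pitch) Rx(roll)).
In Python, from cell import * gives the robot as it stands.
- The arm moves only by the tool carry_out, never from a script. Its argument "increments" is text: rows parted by semicolons, each of 7 numbers parted by spaces: the opening, from 0 (shut) to 1 (fully open), then the shift along the tool's x, y, z in m, then the turn, a rotation vector about the tool's x, y, z in degrees. A call has 1 to 20 rows; each row shifts and turns the pose as measured when the row begins, along the tool's axes as they then stand; what a row does not reach is not made up. A row lasts 1/8 s, in which the tool goes at most 62.5 mm and 10.7 degrees, less where a joint would pass 70% of its speed; a pose out of reach is approached as far as the arm can. A call is refused whole if a number of a shift passes 0.0625 or a number of a turn 10.7, either way. A call with a gripper value outside its range is refused whole. The fingers move at their own pace and stop on an object; "force" is the grip in N (left out, the last holds). Time passes only in rows, so rows that do not move let the fingers close. It gives the time, the measured TCP pose, the force and the opening at its end, in the units of the state.
- get_obs(): the state, without advancing time (a new reading comes with each control period).
- read_camera(name): name is "side" or "top" or "wrist"; returns a dict with "img" (480x640x3 uint8, blue, green, red), "fx", "fy", "cx", "cy" (pixels), "world_from_camera" (4x4, takes a point from camera to world coordinates). Camera axes: x right, y down, z forward; pixel columns grow to the right and rows downward; lengths in m; the calibration is good to about 2 mm. A picture is of the moment at which its call begins. There is no depth.
- sign_off(): hands the job in, once; it reports no verdict.
Trained networks look in a picture, given as the dict that the camera call returned (one of the last four; its "shot" number tells which), for a name from the list of things; names that differ only in an ending like _2 or _b are one class to them, and where a whole thing is asked for, a point or a joint stands for the part that bears it (a point fixed in the world has none). Each returns a list of dicts, best first, with "confidence" (0 to 1); they miss things now and then, are a little off and sometimes report something else, mostly with a low value. They report only what shows in the picture. A call takes as long as a camera call.
- masks_of(target, picture): "pixels" (480x640 bool, what is visible of it) and "bbox" ([left, top, right, bottom] in pixels, round what is visible of it).
The state is a dict: "time_s": time; "qpos": joint angles; "joint_velocities": joint speeds; "effort": joint torques, N m; "tool_pos": TCP position; "tool_rot": TCP orientation; "force": force on the tool from outside, world axes, zero at the start; "wrist_torque": the same for the moment, N m; "grip_width": finger opening in m.
Only numpy, scipy, OpenCV 4.12 (cv2) and the standard library are available. Lean on these libraries where they do the work, as an engineer would, in place of code of your own. Each camera call takes 0.05 s, during which the arm holds its last target.

## Working session

There is one attempt and no reset: what is moved stays moved. The work goes in short steps, Python scripts to look and compute and a tool call to move; the robot and the scene stay as the last step left them, time stands still between calls to the robot, and variables do not carry over. Pictures are saved under pics/ and viewed, and the job is handed in when it is done.

Besides the shell and the picture viewer there is one more tool, called after ">>>" as name(argument=value, ...), one argument or row to a line, values as JSON. carry_out: Moves the arm, as the interface text tells. Its arguments: {"type":"object","properties":{"increments":{"type":"string"},"force":{"type":"number"}},"required":["increments"]}

```bash
ls; mkdir -p pics; python3 - <<'E'
from cell import *
import cv2
print(get_obs())
for n in ("side","top","wrist"):
    p=read_camera(n); cv2.imwrite(f"pics/{n}0.png",p["img"])
    print(n,p["fx"],p["fy"],p["cx"],p["cy"],p["world_from_camera"].round(4).tolist() if hasattr(p["world_from_camera"],'round') else p["world_from_camera"])
    for t in ("stand","cart","lever_grip","lever"):
        try: 
            m=masks_of(t,p); print(t,[(round(d["confidence"],2),d["bbox"]) for d in m])
        except Exception as e: print(t,e)
E
```

```text
pics
{'time_s': 0.0, 'qpos': array([-68.46081353,  18.44236168,  -4.01379672,  83.1756991 ,
         1.29548146,  78.5388021 ,  -3.26119177]), 'joint_velocities': array([-0.09007551, -0.02408569, -0.06753821,  0.00406065, -0.04504119,
       -0.08084615, -0.03436512]), 'effort': array([ 7.52836459e-04, -4.91284919e+01, -4.03404990e-01, -3.12520444e+01,
       -6.40633819e-02,  4.37606417e-02,  1.79922299e-04]), 'tool_pos': array([0.2300048 , 0.60750327, 0.29111672]), 'tool_rot': array([-1.79888398e+02,  6.66742052e-03,  1.59267846e+02]), 'force': array([-0.06602544, -0.58193642,  0.50734442]), 'wrist_torque': array([-0.01887072, -0.00055631,  0.02589932]), 'grip_width': 0.08706978338209811}
side 604.969843042544 604.969843042544 317.93979071943454 232.67821039882202 [[0.8156, -0.3061, 0.491, -0.1371], [-0.5785, -0.4499, 0.6804, -0.9736], [0.0126, -0.839, -0.544, 0.8514], [0.0, 0.0, 0.0, 1.0]]
stand [(0.88, [331.9, 257.1, 391.1, 322.9]), (0.54, [189.4, 140.9, 337.0, 277.4])]
cart [(0.6, [184.8, 145.5, 340.0, 278.7])]
lever_grip [(0.54, [288.7, 217.3, 324.8, 251.1]), (0.46, [298.6, 351.6, 362.7, 427.6])]
lever [(0.53, [286.8, 214.9, 324.6, 253.9])]
top 466.06040853118424 466.06040853118424 327.0012374489065 238.5064807365143 [[0.1629, -0.9665, 0.1983, 0.3203], [-0.9866, -0.1603, 0.0292, -0.0742], [0.0035, -0.2004, -0.9797, 1.1943], [0.0, 0.0, 0.0, 1.0]]
stand [(0.82, [368.8, 236.6, 404.6, 280.2])]
cart [(0.89, [155.9, 196.3, 355.0, 292.4]), (0.61, [293.4, 243.4, 338.7, 255.8])]
lever_grip [(0.87, [293.5, 241.1, 340.8, 256.8]), (0.74, [156.6, 199.0, 356.2, 292.7]), (0.43, [471.7, 224.7, 509.9, 254.8])]
lever [(0.68, [294.8, 242.7, 339.5, 253.5])]
wrist 362.2858428952801 362.2858428952801 323.2968366063858 234.682890075671 [[0.3541, 0.9001, 0.2537, 0.1621], [0.9352, -0.3407, -0.0966, 0.6352], [-0.0005, 0.2715, -0.9625, 0.3838], [0.0, 0.0, 0.0, 1.0]]
stand []
cart []
lever_grip []
lever []
```

View pics/side0.png

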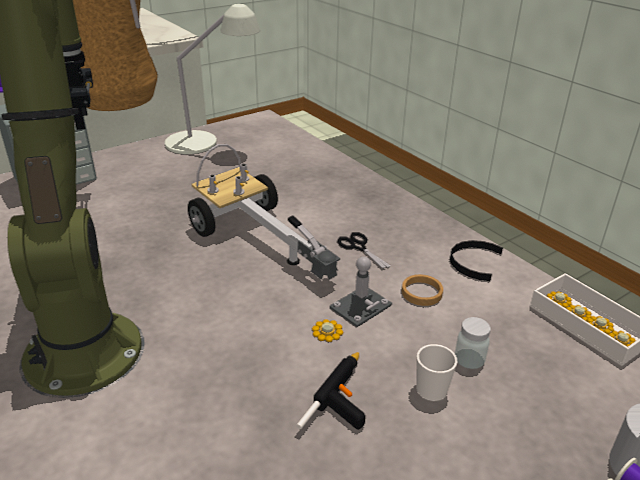

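View pics/top0.png

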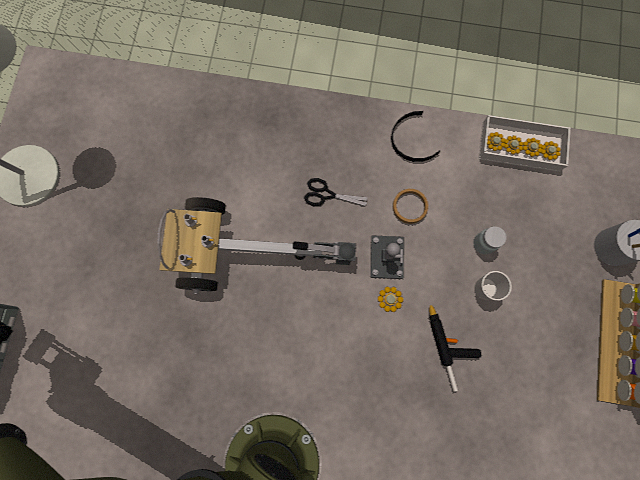

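```bash
python3 - <<'E'
import cv2
a=cv2.imread("pics/side0.png")[190:340,170:400]; cv2.imwrite("pics/side0z.png",cv2.resize(a,None,fx=3.45,fy=3.45,interpolation=cv2.INTER_CUBIC))
a=cv2.imread("pics/top0.png")[190:310,150:410]; cv2.imwrite("pics/top0z.png",cv2.resize(a,None,fx=3,fy=3,interpolation=cv2.INTER_CUBIC))
E
```

```text
(no output)
```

View pics/side0z.png

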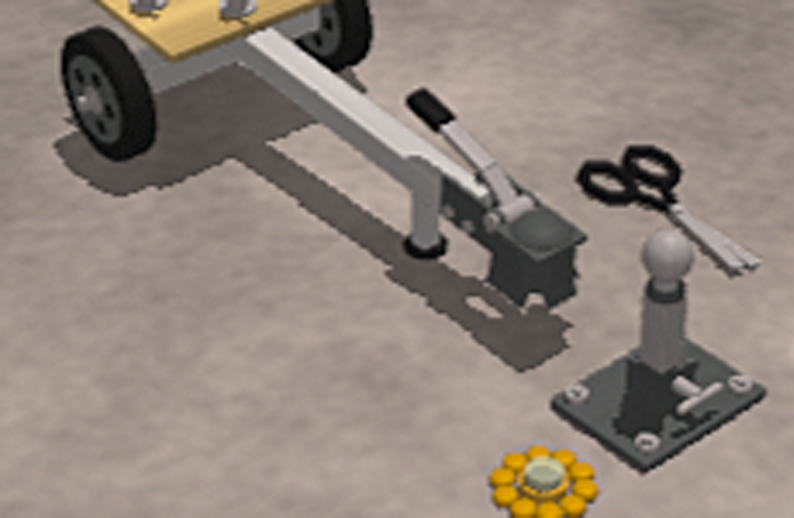

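View pics/top0z.png

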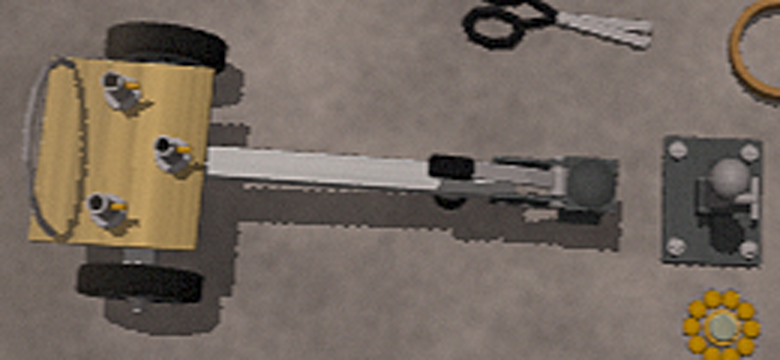

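```bash
cat > h.py <<'E'
import numpy as np, json
from scipy.optimize import least_squares
SIDE=dict(f=604.97,cx=317.94,cy=232.678,T=None); 
def cam(p): return dict(fx=p["fx"],fy=p["fy"],cx=p["cx"],cy=p["cy"],T=np.array(p["world_from_camera"],float))
def proj(c,P):
    q=np.linalg.inv(c["T"])@np.append(P,1); return np.array([c["fx"]*q[0]/q[2]+c["cx"],c["fy"]*q[1]/q[2]+c["cy"]])
def ray(c,uv):
    d=c["T"][:3,:3]@np.array([(uv[0]-c["cx"])/c["fx"],(uv[1]-c["cy"])/c["fy"],1]); return c["T"][:3,3],d/np.linalg.norm(d)
def atz(c,uv,z):
    o,d=ray(c,uv); return o+d*(z-o[2])/d[2]
def tri(obs):
    A=np.zeros((3,3));b=np.zeros(3)
    for c,uv in obs:
        o,d=ray(c,uv);M=np.eye(3)-np.outer(d,d);A+=M;b+=M@o
    P=np.linalg.solve(A,b); return P,[np.round(proj(c,P)-uv,1) for c,uv in obs]
E
cat > t1.py <<'E'
from cell import *
from h import *
s=cam(read_camera("side"));t=cam(read_camera("top"))
S=lambda u,v:np.array([170+u/3.45,190+v/3.45]);T=lambda u,v:np.array([150+u/3,190+v/3])
for n,a,b in [("ball",S(667,257),T(729,176)),("dome",S(548,228),T(592,183)),("grip",S(431,110),T(452,167))]:
    P,r=tri([(s,a),(t,b)]);print(n,P.round(4),r)
print("leg foot z5",atz(s,S(425,247),.005))
print("plate centre z8 side", atz(s,S(660,400),.008),"top",atz(t,T(712,200),.008))
print("wheel tops", atz(t,T(167,47),.1),atz(t,T(138,282),.1))
print("drawbar top", atz(t,T(210,160),.088),atz(t,T(440,175),.075))
print("deckfront",atz(t,T(212,68),.11),atz(t,T(195,249),.11),atz(t,T(30,240),.11))
E
python3 t1.py
```

```text
ball [ 0.5404 -0.1995  0.11  ] [array([ 0.3, -0.1]), array([-0.2,  0.2])]
dome [ 0.5254 -0.0956  0.0764] [array([-0.7,  0.1]), array([ 0.4, -0.5])]
grip [0.5118 0.0166 0.1133] [array([ 0.1, -0. ]), array([-0. ,  0.1])]
leg foot z5 [0.50417951 0.01450089 0.005     ]
plate centre z8 side [ 0.53312515 -0.20910129  0.008     ] top [ 0.53868905 -0.20011519  0.008     ]
wheel tops [0.57391035 0.26245683 0.1       ] [0.383942   0.24401742 0.1       ]
drawbar top [0.49018779 0.21183242 0.088     ] [0.51058497 0.02819449 0.075     ]
deckfront [0.56046808 0.22017411 0.11      ] [0.41575011 0.20295892 0.11      ] [0.40166365 0.33126872 0.11      ]
```

```bash
cat >> h.py <<'E'
from scipy.spatial.transform import Rotation as Rn
def pose(o): return np.array(o["tool_pos"]),Rn.from_euler("xyz",o["tool_rot"],degrees=True)
def plan(p,R,tp,trpy,n):
    """n equal rows; simulate tool-frame increments"""
    Rt=Rn.from_euler("xyz",trpy,degrees=True)
    tot=(R.inv()*Rt).as_rotvec()
    for i in range(n):
        dw=(np.array(tp)-p)/(n-i)
        rv=(R.inv()*Rt).as_rotvec()/(n-i)
        s=R.inv().apply(dw)
        print(" ".join(f"{v:.4f}" for v in s)," ".join(f"{v:.2f}" for v in np.degrees(rv)))
        p=p+dw;R=R*Rn.from_rotvec(rv)
E
python3 - <<'E'
from cell import *
from h import *
p,R=pose(get_obs())
plan(p,R,[0.36,0.36,0.37],[180,0,130],6);print()
plan(np.array([0.36,0.36,0.37]),Rn.from_euler("xyz",[180,0,130],degrees=True),[0.525,-0.09,0.31],[180,0,96.5],9)
E
```

```text
-0.0349 -0.0310 -0.0129 0.00 -0.00 4.88
-0.0374 -0.0279 -0.0129 0.00 -0.00 4.88
-0.0396 -0.0246 -0.0129 0.00 -0.00 4.88
-0.0416 -0.0212 -0.0129 0.00 -0.00 4.88
-0.0432 -0.0176 -0.0129 0.00 -0.00 4.88
-0.0446 -0.0138 -0.0129 0.00 -0.00 4.88

-0.0501 -0.0181 0.0067 0.00 -0.00 3.72
-0.0512 -0.0148 0.0067 0.00 -0.00 3.72
-0.0520 -0.0115 0.0067 0.00 -0.00 3.72
-0.0526 -0.0081 0.0067 0.00 -0.00 3.72
-0.0531 -0.0046 0.0067 0.00 -0.00 3.72
-0.0532 -0.0012 0.0067 0.00 -0.00 3.72
-0.0532 0.0023 0.0067 0.00 -0.00 3.72
-0.0529 0.0057 0.0067 -0.00 -0.00 3.72
-0.0525 0.0092 0.0067 -0.00 -0.00 3.72
```

>>> carry_out(
  increments="1 -0.035 -0.031 -0.013 0 0 4.9; 1 -0.037 -0.028 -0.013 0 0 4.9; 1 -0.04 -0.025 -0.013 0 0 4.9; 1 -0.042 -0.021 -0.013 0 0 4.9; 1 -0.043 -0.018 -0.013 0 0 4.9; 1 -0.045 -0.014 -0.013 0 0 4.9; 1 -0.05 -0.018 0.007 0 0 3.7; 1 -0.051 -0.015 0.007 0 0 3.7; 1 -0.052 -0.012 0.007 0 0 3.7; 1 -0.053 -0.008 0.007 0 0 3.7; 1 -0.053 -0.005 0.007 0 0 3.7; 1 -0.053 -0.001 0.007 0 0 3.7; 1 -0.053 0.002 0.007 0 0 3.7; 1 -0.053 0.006 0.007 0 0 3.7; 1 -0.052 0.009 0.007 0 0 3.7; 1 0 0 0 0 0 0",
)

```text
time_s: 2.85
tool_pos: [0.5194, -0.1183, 0.3092]
tool_rot: [179.4, -0.3, 94.6]
force: [0.1, -0.3, -0.3]
grip_width: 0.0874
```

```bash
python3 - <<'E'
from cell import *
from h import *
import cv2
p=read_camera("wrist"); cv2.imwrite("pics/w1.png",p["img"])
print(p["world_from_camera"])
for t in ("stand","cart","lever_grip","lever","brooch"):
    m=masks_of(t,p); print(t,[(round(d["confidence"],2),d["bbox"]) for d in m])
E
```

```text
[[ 0.99680653  0.07353423  0.03113601  0.51403793]
 [ 0.07916762 -0.96104688 -0.26480442 -0.0438582 ]
 [ 0.01045097  0.26642374 -0.96379934  0.40113871]
 [ 0.          0.          0.          1.        ]]
stand [(0.93, [283.1, 236.5, 379.7, 313.0])]
cart [(0.77, [294.3, 0.0, 357.2, 214.9])]
lever_grip [(0.9, [307.4, 18.4, 337.9, 174.0])]
lever [(0.97, [309.0, 17.9, 339.2, 172.6])]
brooch [(0.86, [217.9, 258.2, 269.6, 305.4]), (0.69, [296.4, 0.0, 350.4, 217.0])]
```

View pics/w1.png

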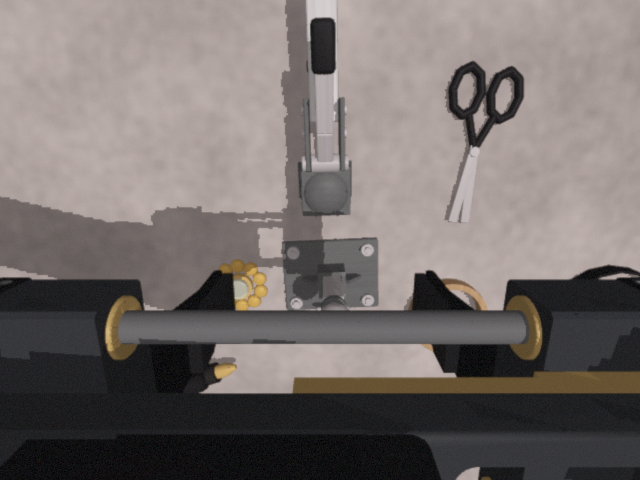

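```bash
python3 - <<'E'
from cell import *
from h import *
c=cam(read_camera("wrist"))
print("grip",atz(c,(322.5,46),.117))
print("grip ends",atz(c,(322.5,19),.125),atz(c,(322.5,73),.109))
print("dome",atz(c,(325.5,190),.075))
print("plate",atz(c,(331.5,276.5),.009))
for uv in [(293,253),(367,250),(369,300),(297,303)]: print(atz(c,uv,.01).round(4))
print("ball guess px",proj(c,[.5404,-.1995,.11]))
E
```

```text
grip [0.51059579 0.02433586 0.117     ]
grip ends [0.50917259 0.03922859 0.125     ] [0.51216366 0.00784433 0.109     ]
dome [ 0.52352654 -0.08405818  0.075     ]
plate [ 0.54178283 -0.19310388  0.009     ]
[ 0.4954 -0.168   0.01  ]
[ 0.5788 -0.1572  0.01  ]
[ 0.5887 -0.2185  0.01  ]
[ 0.5043 -0.2296  0.01  ]
ball guess px [333.03606126 325.2154356 ]
```

```bash
python3 - <<'E'
from cell import *
from h import *
import cv2
p=read_camera("wrist"); c=cam(p); print(c["T"][:3,3],get_obs()["tool_pos"],get_obs()["tool_rot"])
cv2.imwrite("pics/w2.png",p["img"][0:330,200:440])
cv2.imwrite("pics/w2z.png",cv2.resize(p["img"][0:330,240:420],None,fx=1.8,fy=1.8,interpolation=cv2.INTER_CUBIC))
d=masks_of("lever",p)[0];print(d["bbox"])
E
```

```text
[ 0.51350904 -0.03769175  0.40183882] [ 0.51980404 -0.11197019  0.309619  ] [179.32906648  -0.49853859  95.18229745]
[311.5, 30.7, 339.0, 180.2]
```

View pics/w2z.png

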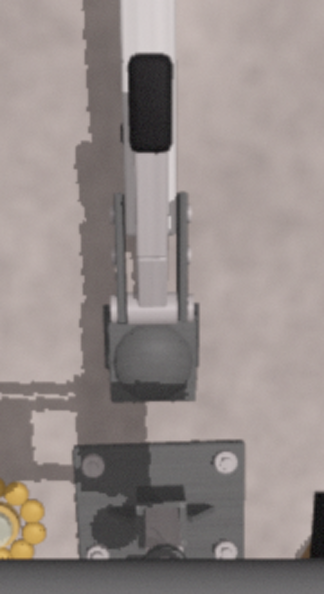

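```bash
python3 - <<'E'
from cell import *
from h import *
p=read_camera("wrist");c=cam(p); T0=c["T"].copy(); print(T0[:3,3])
# T of previous image: settle offset approx
import cv2
cv2.imwrite("pics/w3z.png",cv2.resize(p["img"][0:330,240:420],None,fx=1.8,fy=1.8,interpolation=cv2.INTER_CUBIC))
Z=lambda u,v:(240+u/1.8,v/1.8)
for m in ("lever","stand","cart"):
  print(m,[(round(d["confidence"],2),d["bbox"]) for d in masks_of(m,p)])
d=masks_of("lever",p)[0]; 
ys,xs=np.nonzero(d["pixels"]); print(xs.mean(),ys.mean())
E
```

```text
[ 0.51354618 -0.03817446  0.40181423]
lever [(0.63, [308.3, 28.6, 339.8, 181.0])]
stand [(0.97, [280.6, 244.0, 376.0, 348.5])]
cart [(0.74, [294.4, 0.1, 355.6, 221.5])]
323.654313298038 101.6371846776705
```

View pics/w3z.png

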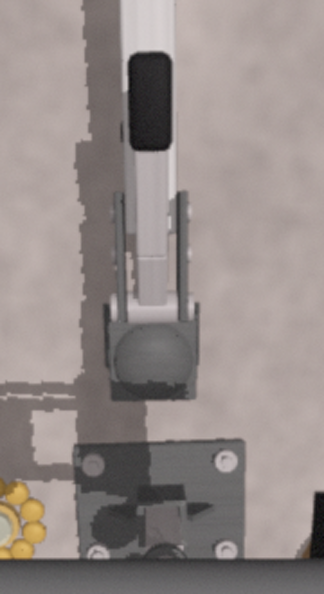

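```bash
python3 - <<'E'
from cell import *
from h import *
p=read_camera("wrist");c=cam(p); print(c["T"][:3,3])
Z=lambda u,v:(240+u/1.8,v/1.8)
print("grip",atz(c,Z(150,101),.117)); print("grip ends",atz(c,Z(151,53),.125),atz(c,Z(150,151),.109))
print("dome",atz(c,Z(153,361),.075)); 
b=[Z(92,463),Z(227,460),Z(98,552),Z(227,550)]
b=[atz(c,x,.01) for x in b];print(np.round(b,4),np.mean(b,0))
print("drawbar",atz(c,Z(147,4),.09),atz(c,Z(150,180),.08))
E
```

```text
[ 0.51364561 -0.03900309  0.40165507]
grip [0.51202711 0.01609396 0.117     ]
grip ends [0.51098275 0.03121554 0.125     ] [ 0.51366025 -0.00136489  0.109     ]
dome [ 0.52388139 -0.09544083  0.075     ]
[[ 0.4933 -0.175   0.01  ]
 [ 0.5783 -0.1658  0.01  ]
 [ 0.5012 -0.2363  0.01  ]
 [ 0.5857 -0.2278  0.01  ]] [ 0.53961882 -0.20121266  0.01      ]
drawbar [0.50732828 0.05841266 0.09      ] [ 0.51476396 -0.01011635  0.08      ]
```

```bash
python3 - <<'E'
from cell import *
from h import *
o=get_obs();print(o["tool_pos"],o["tool_rot"],o["force"])
p,R=pose(o)
plan(p,R,[0.512,0.0165,0.23],[180,0,96.3],4)
E
```

```text
[ 0.51973038 -0.11320596  0.3094566 ] [179.35076912  -0.47154729  95.04986777] [ 0.3825701  -0.25686685 -0.52737136]
0.0323 0.0007 0.0201 0.16 -0.12 -0.31
0.0323 0.0009 0.0201 0.16 -0.12 -0.31
0.0324 0.0012 0.0200 0.16 -0.12 -0.31
0.0324 0.0014 0.0199 0.16 -0.12 -0.31
```

>>> carry_out(
  increments="1 0.032 0.001 0.02 0.2 -0.1 -0.3; 1 0.032 0.001 0.02 0.2 -0.1 -0.3; 1 0.032 0.001 0.02 0.2 -0.1 -0.3; 1 0.032 0.001 0.02 0.2 -0.1 -0.3; 1 0 0 0 0 0 0; 1 0 0 0 0 0 0; 1 0 0 0 0 0 0",
)

```text
time_s: 4.47
tool_pos: [0.513, 0.0157, 0.2295]
tool_rot: [180.0, 0.0, 96.0]
force: [0.6, 0.4, -0.4]
grip_width: 0.0872
```

```bash
python3 - <<'E'
from cell import *
from h import *
o=get_obs();print(o["tool_pos"],o["tool_rot"],o["force"])
p,R=pose(o)
plan(p,R,[0.512,0.0165,0.164],[180,0,96.3],3)
E
```

```text
[0.51299354 0.01568835 0.22948227] [1.79957132e+02 3.62239060e-02 9.60222163e+01] [ 0.63287245  0.4137361  -0.40366405]
0.0003 -0.0003 0.0218 0.01 0.01 -0.09
0.0003 -0.0003 0.0218 0.01 0.01 -0.09
0.0003 -0.0003 0.0218 0.01 0.01 -0.09
```

>>> carry_out(
  increments="1 0.0005 -0.0005 0.022 0 0 0; 1 0.0005 -0.0005 0.022 0 0 0; 1 0 0 0.022 0 0 0; 1 0 0 0 0 0 0; 0.5 0 0 0 0 0 0; 0.5 0 0 0 0 0 0",
)

```text
time_s: 5.22
tool_pos: [0.516, 0.0111, 0.1675]
tool_rot: [179.4, 0.0, 95.5]
force: [-0.6, 0.4, 0.6]
grip_width: 0.0742
```

```bash
python3 - <<'E'
from cell import *
import cv2
for n in("wrist","side"):
  p=read_camera(n); i=p["img"]
  if n=="side": i=cv2.resize(i[150:320,170:400],None,fx=3,fy=3)
  cv2.imwrite(f"pics/{n}4.png",i)
print(get_obs()["tool_pos"])
E
```

```text
[0.51598311 0.01129154 0.1674582 ]
```

View pics/wrist4.png

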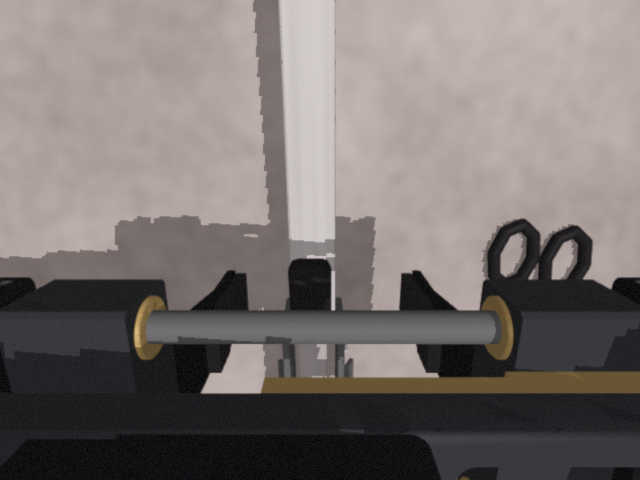

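View pics/side4.png

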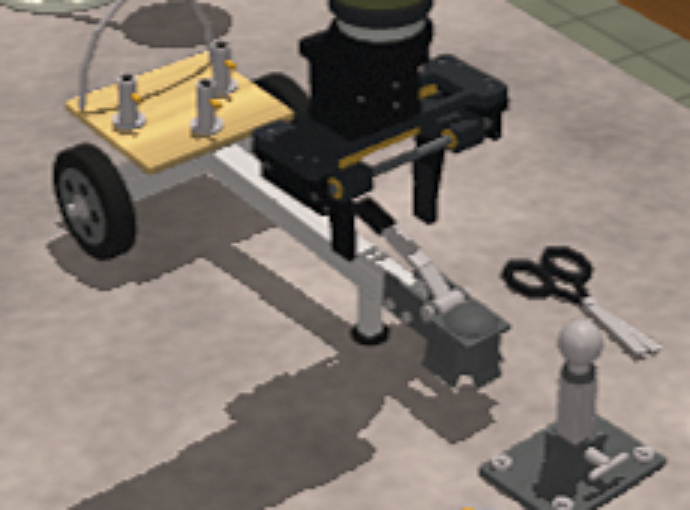

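>>> carry_out(
  increments="0.45 0.005 -0.004 0.003 0.5 0 -0.5; 0.4 0 0 0 0 0 0; 0.4 0 0 0 0 0 0",
  force=10,
)

```text
time_s: 5.7
tool_pos: [0.5114, 0.0167, 0.1648]
tool_rot: [179.8, -0.0, 96.1]
force: [-1.0, -0.5, -0.4]
grip_width: 0.0388
```

Good. Close on the grip.

>>> carry_out(
  increments="0 0 0 0 0 0 0; 0 0 0 0 0 0 0; 0 0 0 0 0 0 0; 0 0 0 0 0 0 0",
  force=12,
)

```text
time_s: 6.2
tool_pos: [0.5107, 0.0166, 0.1646]
tool_rot: [180.0, -0.0, 96.1]
force: [-0.3, -0.2, 0.4]
grip_width: 0.0176
```

>>> carry_out(
  increments="0 -0.006 0 -0.011 0 0 0; 0 -0.007 0 -0.01 0 0 0; 0 -0.008 0 -0.009 0 0 0; 0 -0.009 0 -0.008 0 0 0; 0 0 0 0 0 0 0; 0 0 0 0 0 0 0",
  force=15,
)

```text
time_s: 6.95
tool_pos: [0.5137, -0.0159, 0.2046]
tool_rot: [180.0, -0.0, 96.0]
force: [-0.4, 1.9, -4.7]
grip_width: 0.0178
```

```bash
python3 - <<'E'
from cell import *
import cv2
p=read_camera("side"); i=cv2.resize(p["img"][150:320,170:400],None,fx=3,fy=3)
cv2.imwrite(f"pics/side5.png",i)
print(get_obs())
E
```

```text
{'time_s': 7.0, 'qpos': array([-33.30916706,   5.61817228,  34.11481339, 109.80064621,
        -3.47922312,  65.56643354,   8.13104574]), 'joint_velocities': array([-0.11470875,  0.12679276, -0.02492033, -0.15379072,  0.47192418,
        0.18592086, -0.04160789]), 'effort': array([-2.31457996e-02, -2.93347639e+01,  1.72802556e+00, -2.98574084e+01,
       -6.10666908e-02, -9.34446277e-02, -1.57842221e-02]), 'tool_pos': array([ 0.51367549, -0.01590714,  0.20454006]), 'tool_rot': array([ 1.79981142e+02, -1.77140407e-02,  9.60137066e+01]), 'force': array([ 0.39939454, -1.43866206, -1.49371738]), 'wrist_torque': array([-0.00216416,  0.17645959,  0.00465019]), 'grip_width': 0.017778962288732842}
```

View pics/side5.png

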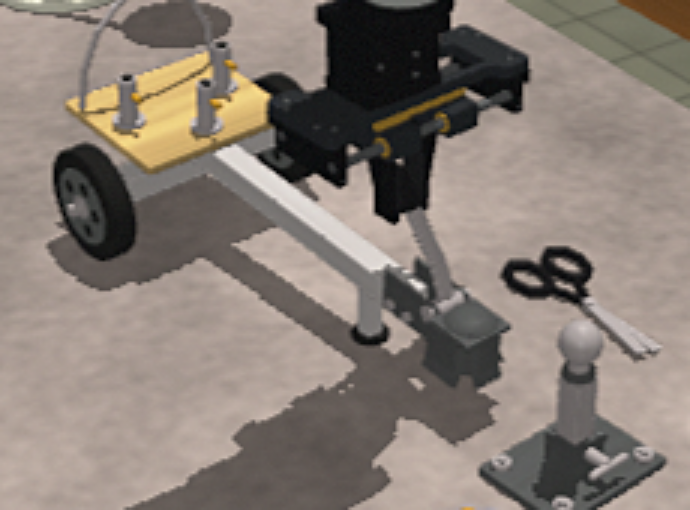

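>>> carry_out(
  increments="0 -0.01 0 -0.006 0 0 0; 0 -0.01 0 -0.0045 0 0 0; 0 -0.01 0 -0.003 0 0 0; 0 -0.01 0 -0.0015 0 0 0; 0 0 0 0 0 0 0; 0 0 0 0 0 0 0",
)

```text
time_s: 7.75
tool_pos: [0.5171, -0.0588, 0.2187]
tool_rot: [-179.8, 0.0, 96.0]
force: [-0.0, 1.1, -6.6]
grip_width: 0.0179
```

```bash
python3 - <<'E'
from cell import *
import cv2
p=read_camera("side"); i=cv2.resize(p["img"][150:320,170:400],None,fx=3,fy=3)
cv2.imwrite(f"pics/side6.png",i)
o=get_obs(); print(o["force"],o["tool_pos"])
E
```

```text
[-1.26869465 -0.13262873 -5.81169679] [ 0.5170263  -0.05886242  0.21873727]
```

View pics/side6.png

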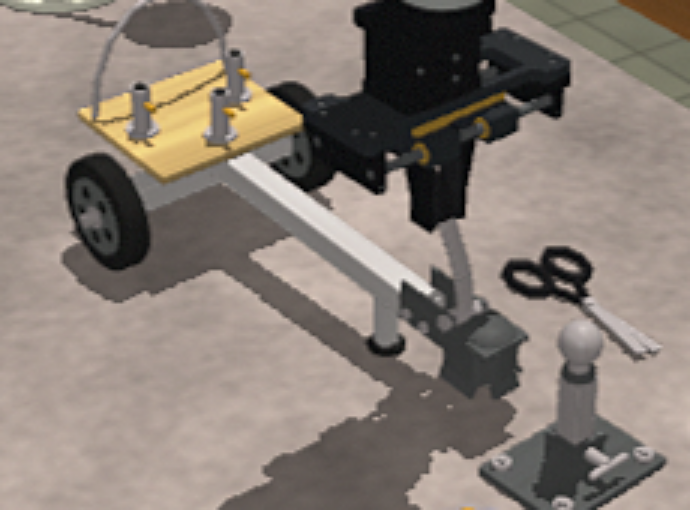

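```bash
python3 - <<'E'
from cell import *
from h import *
c=cam(read_camera("side"))
for uv in [(469,325),(495,333)]:
  print(atz(c,(170+uv[0]/3,150+uv[1]/3),.0775))
E
```

```text
[ 0.51640555 -0.1011041   0.0775    ]
[ 0.52618139 -0.12000293  0.0775    ]
```

>>> carry_out(
  increments="0 0 0 0.004 0 0 0; 0 0 0 0.003 0 0 0; 0 0 0 0.002 0 0 0; 0 0 0 0 0 0 0",
  force=25,
)

```text
time_s: 8.35
tool_pos: [0.5181, -0.0576, 0.2159]
tool_rot: [-179.9, -0.1, 96.2]
force: [-0.0, -1.3, -6.5]
grip_width: 0.0179
```

```bash
python3 - <<'E'
from cell import *
import cv2
p=read_camera("side"); i=cv2.resize(p["img"][150:320,170:400],None,fx=3,fy=3)
cv2.imwrite(f"pics/side7.png",i)
o=get_obs(); print(o["force"],o["tool_pos"])
E
```

```text
[-2.89086042 -0.09597238  1.39673868] [ 0.51832434 -0.05760343  0.21573269]
```

View pics/side7.png

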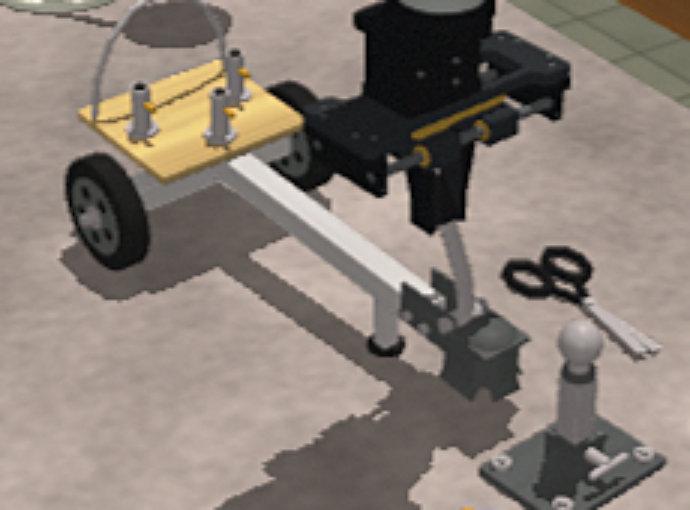

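>>> carry_out(
  increments="0 -0.011 0 0.001 0 5 0; 0 -0.011 0 0.001 0 5 0; 0 0 0 0 0 0 0; 0 0 0 0 0 0 0",
  force=40,
)

```text
time_s: 8.9
tool_pos: [0.5226, -0.0777, 0.2182]
tool_rot: [179.7, -10.6, 96.5]
force: [-0.2, 1.0, -5.3]
grip_width: 0.0176
```

```bash
python3 - <<'E'
from cell import *
import cv2
p=read_camera("side"); i=cv2.resize(p["img"][150:320,170:400],None,fx=3,fy=3)
cv2.imwrite(f"pics/side8.png",i)
o=get_obs(); print(o["force"],o["tool_pos"])
E
```

```text
[-0.41188204 -1.21656972 -1.78186105] [ 0.52259109 -0.07762938  0.21812061]
```

View pics/side8.png

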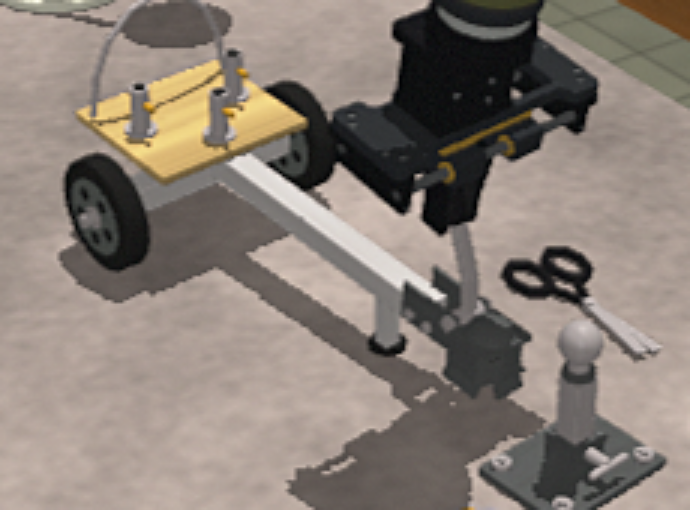

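>>> carry_out(
  increments="0 0 0 0.003 0 0 0; 0 0 0 0.002 0 0 0; 0.3 0 0 0 0 0 0; 0.5 0 0 0 0 0 0; 0.5 0 0 0 0 0 0; 0.5 -0.004 0 -0.02 0 0 0; 0.5 -0.005 0 -0.03 0 -3 0; 0.7 -0.005 0 -0.04 0 -5 0; 1 0 0 -0.02 0 -2 0; 1 0 0 0 0 0 0",
)

```text
time_s: 10.2
tool_pos: [0.5282, -0.1079, 0.3327]
tool_rot: [179.1, -0.2, 96.6]
force: [0.6, -0.5, -0.4]
grip_width: 0.0659
```

```bash
python3 - <<'E'
from cell import *
import cv2
p=read_camera("side"); i=cv2.resize(p["img"][150:320,170:400],None,fx=3,fy=3)
cv2.imwrite(f"pics/side9.png",i)
o=get_obs(); print(o["force"],o["tool_pos"])
E
```

```text
[0.44756715 0.36836378 0.55446592] [ 0.52779479 -0.10814813  0.33176223]
```

View pics/side9.png

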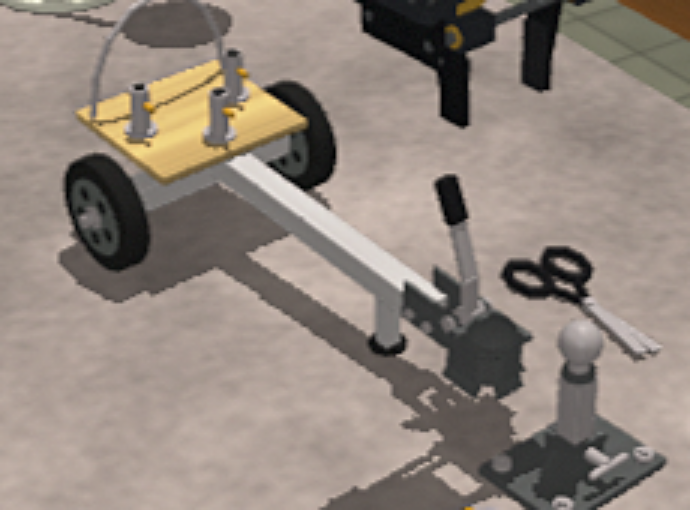

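```bash
python3 - <<'E'
from cell import *
from h import *
import cv2,pickle
P={}
for n in("wrist","side","top"):
  p=read_camera(n); P[n]=cam(p); P[n]["img"]=p["img"]
pickle.dump(P,open("p10.pkl","wb"))
cv2.imwrite("pics/w10.png",cv2.resize(P["wrist"]["img"][0:330,240:420],None,fx=1.8,fy=1.8,interpolation=cv2.INTER_CUBIC))
cv2.imwrite("pics/t10.png",cv2.resize(P["top"]["img"][190:310,150:410],None,fx=3,fy=3,interpolation=cv2.INTER_CUBIC))
cv2.imwrite("pics/s10.png",cv2.resize(P["side"]["img"][190:300,220:400],None,fx=4,fy=4,interpolation=cv2.INTER_CUBIC))
E
```

```text
(no output)
```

View pics/w10.png

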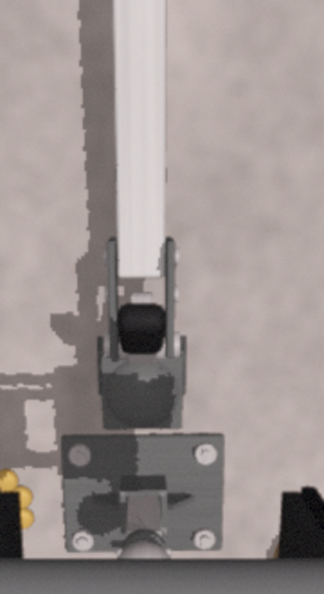

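View pics/s10.png

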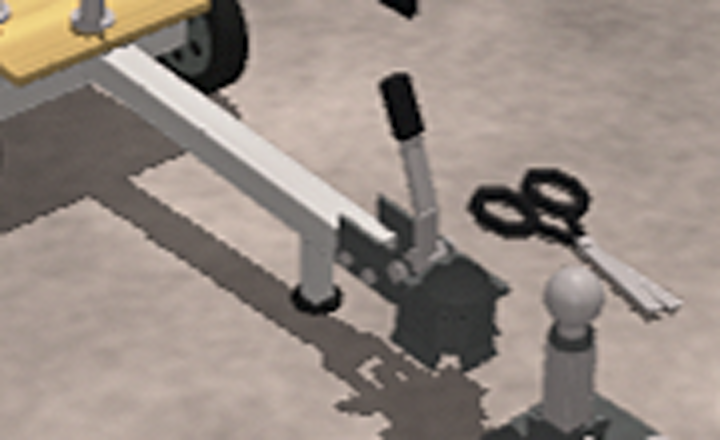

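View pics/t10.png

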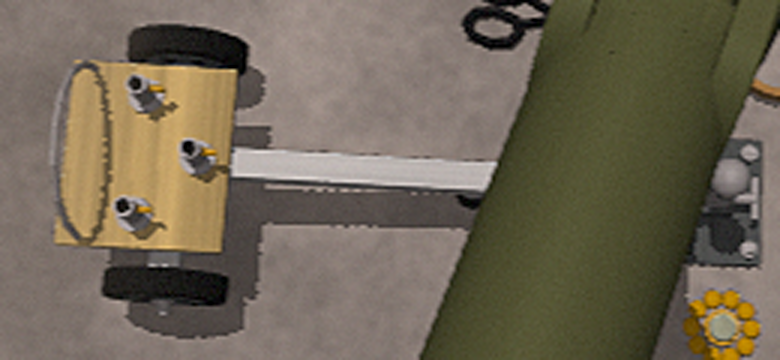

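```bash
python3 - <<'E'
from h import *
import pickle
P=pickle.load(open("p10.pkl","rb")); w,s,t=P["wrist"],P["side"],P["top"]
W=lambda u,v:np.array([240+u/1.8,v/1.8]);S=lambda u,v:np.array([220+u/4,190+v/4]);T=lambda u,v:np.array([150+u/3,190+v/3])
print(w["T"][:3,3])
print("dome",tri([(w,W(142,390)),(s,S(462,280))]), atz(w,W(142,390),.075))
print("griptop",tri([(w,W(141,318)),(s,S(396,80))]))
print("ball st", tri([(s,S(574,294)),(t,T(729,176))]))
b=[atz(w,W(*x),.01) for x in [(79,455),(205,453),(82,540),(204,540)]];print(np.mean(b,0))
print("bar",atz(w,W(140.5,0),.085),atz(w,W(140,270),.077))
print("coupler front",atz(w,W(143,430),.065))
a=atz(t,T(188,48),.1);b=atz(t,T(165,285),.1);print("wheels",a,b,(a+b)/2)
E
```

```text
[ 0.51953816 -0.03382427  0.42357802]
dome (array([ 0.53051104, -0.11326146,  0.0741715 ]), [array([1.4, 1.1]), array([-0.8,  0.1])]) [ 0.52899589 -0.1120881   0.075     ]
griptop (array([ 0.52288208, -0.06144323,  0.17989965]), [array([0.2, 0.1]), array([-0.1,  0. ])])
ball st (array([ 0.54028668, -0.19941947,  0.1125048 ]), [array([ 0.2, -0. ]), array([-0.1,  0.1])])
[ 0.53942215 -0.20129346  0.01      ]
bar [0.50797864 0.07127147 0.085     ] [ 0.52090706 -0.04849761  0.077     ]
coupler front [ 0.53241834 -0.13758511  0.065     ]
wheels [0.5758732  0.24551948 0.1       ] [0.3850903  0.22269043 0.1       ] [0.48048175 0.23410495 0.1       ]
```

```bash
python3 - <<'E'
from cell import *
from h import *
o=get_obs();print(o["tool_pos"],o["tool_rot"],o["force"])
p,R=pose(o)
plan(p,R,[0.512,0.036,0.29],[180,0,96.5],4)
E
```

```text
[ 0.526731   -0.10802211  0.32921908] [179.46838967  -0.2012515   96.48604592] [ 0.51540889 -0.73644731 -0.29250526]
0.0362 0.0003 0.0099 0.13 -0.05 -0.00
0.0362 0.0003 0.0099 0.13 -0.05 -0.00
0.0362 0.0004 0.0099 0.13 -0.05 -0.00
0.0362 0.0004 0.0098 0.13 -0.05 -0.00
```

>>> carry_out(
  increments="0.8 0.036 0 0.01 0.1 0 0; 0.8 0.036 0 0.01 0.1 0 0; 0.8 0.036 0 0.01 0.1 0 0; 0.8 0.036 0 0.01 0.1 0 0; 0.8 0 0 0.04 0 0 0; 0.8 0 0 0.03 0 0 0; 0.8 0 0 0 0 0 0; 0.8 0 0 0 0 0 0",
)

```text
time_s: 11.4
tool_pos: [0.5065, 0.0367, 0.2093]
tool_rot: [-179.3, -0.1, 96.1]
force: [0.4, 0.5, 0.6]
grip_width: 0.0698
```

```bash
python3 - <<'E'
from cell import *
from h import *
o=get_obs();print(o["tool_pos"],o["tool_rot"],o["force"])
p,R=pose(o)
plan(p,R,[0.512,0.036,0.117],[180,0,96.5],4)
E
```

```text
[0.50651964 0.03672641 0.20927688] [-1.79319719e+02 -1.48029718e-01  9.60872880e+01] [0.44533097 0.54075883 0.62046786]
-0.0004 0.0016 0.0231 -0.17 -0.04 -0.10
-0.0004 0.0015 0.0231 -0.17 -0.04 -0.10
-0.0004 0.0015 0.0231 -0.17 -0.04 -0.10
-0.0003 0.0014 0.0231 -0.17 -0.04 -0.10
```

>>> carry_out(
  increments="0.8 0 0.002 0.023 -0.2 0 -0.1; 0.8 0 0.002 0.023 -0.2 0 -0.1; 0.8 0 0.002 0.023 -0.2 0 -0.1; 0.8 0 0.001 0.015 -0.2 0 -0.1; 0.8 0 0 0 0 0 0; 0.8 0 0 0 0 0 0",
)

```text
time_s: 12.15
tool_pos: [0.5188, 0.037, 0.1306]
tool_rot: [179.1, -0.3, 96.3]
force: [-0.5, 0.2, 0.9]
grip_width: 0.0696
```

```bash
python3 - <<'E'
from cell import *
from h import *
import cv2
p=read_camera("wrist");cv2.imwrite("pics/w11.png",p["img"])
o=get_obs();print(o["tool_pos"],o["tool_rot"],o["force"])
p,R=pose(o)
plan(p,R,[0.512,0.036,0.117],[180,0,96.5],1)
E
```

```text
[0.51877439 0.03706386 0.1305869 ] [179.139051    -0.29277358  96.34880747] [-0.1989537  -1.27974346  0.53783455]
-0.0004 -0.0071 0.0135 0.86 -0.29 -0.15
```

View pics/w11.png

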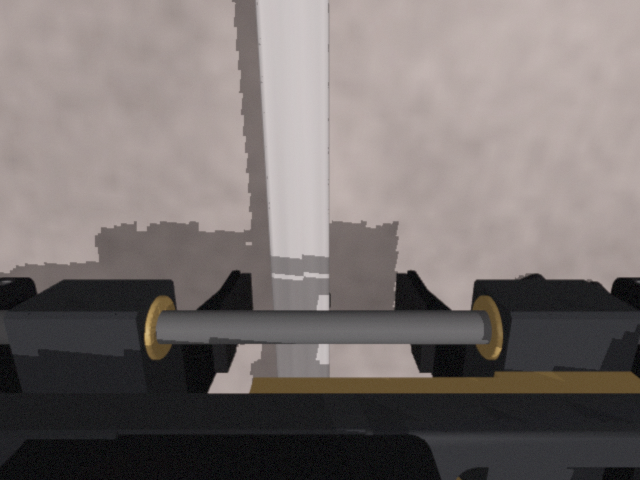

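>>> carry_out(
  increments="0.7 0 -0.005 0.007 0.6 -0.2 -0.1; 0.7 0 -0.002 0.006 0.3 0 0; 0.7 0 0 0 0 0 0; 0.7 0 0 0 0 0 0",
)

```text
time_s: 12.7
tool_pos: [0.512, 0.0365, 0.1178]
tool_rot: [-180.0, -0.1, 96.5]
force: [-0.0, 0.0, 0.1]
grip_width: 0.0614
```

>>> carry_out(
  increments="0 0 0 0 0 0 0; 0 0 0 0 0 0 0; 0 0 0 0 0 0 0; 0 0 0 0 0 0 0; 0 0 0 0 0 0 0; 0 0 0 0 0 0 0",
  force=40,
)

```text
time_s: 13.45
tool_pos: [0.5102, 0.0363, 0.1177]
tool_rot: [-179.7, -0.1, 96.5]
force: [0.4, -0.4, -0.0]
grip_width: 0.0246
```

```bash
cat >> h.py <<'E'
HD=np.radians(-83.5)
def tgt(grasp,tilt,yaw=96.5):
    R=Rn.from_euler("xyz",[180,0,yaw],degrees=True)*Rn.from_euler("y",-tilt,degrees=True)
    return np.array(grasp)-0.051*R.as_matrix()[:,2],R.as_euler("xyz",degrees=True)
def grasp(o):
    p,R=pose(o);return p+0.051*R.as_matrix()[:,2], R.as_matrix()
E
python3 - <<'E'
from cell import *
from h import *
o=get_obs();print(o["tool_pos"],o["tool_rot"],grasp(o)[0])
p,R=pose(o)
tp,tr=tgt([0.509,0.049,0.124],16);print(tp,tr)
plan(p,R,tp,tr,8)
E
```

```text
[0.51020244 0.03629506 0.11772374] [-1.79728699e+02 -1.31593145e-01  9.64978086e+01] [0.50994925 0.03638411 0.06672445]
[0.50740865 0.06296714 0.17302435] [180.   16.   96.5]
0.0034 -0.0000 -0.0069 -0.03 -2.02 0.00
0.0031 0.0000 -0.0070 -0.03 -2.02 0.00
0.0029 0.0000 -0.0071 -0.03 -2.02 0.00
0.0026 0.0000 -0.0072 -0.03 -2.02 0.00
0.0024 0.0000 -0.0073 -0.03 -2.02 0.00
0.0021 0.0000 -0.0074 -0.03 -2.02 0.00
0.0018 0.0000 -0.0075 -0.03 -2.02 0.00
0.0016 0.0000 -0.0075 -0.03 -2.02 0.00
```

>>> carry_out(
  increments="0 0.003 0 -0.007 0 -2 0; 0 0.003 0 -0.007 0 -2 0; 0 0.003 0 -0.007 0 -2 0; 0 0.0025 0 -0.007 0 -2 0; 0 0.0025 0 -0.007 0 -2 0; 0 0.002 0 -0.0075 0 -2 0; 0 0.002 0 -0.0075 0 -2 0; 0 0.0015 0 -0.0075 0 -2 0; 0 0 0 0 0 0 0; 0 0 0 0 0 0 0; 0 0 0 0 0 0 0",
)

```text
time_s: 14.82
tool_pos: [0.5032, 0.0673, 0.1621]
tool_rot: [-179.6, 15.7, 96.1]
force: [1.3, 0.1, -6.2]
grip_width: 0.0249
```

```bash
python3 - <<'E'
from cell import *
from h import *
import cv2
p=read_camera("side"); cv2.imwrite("pics/s12.png",cv2.resize(p["img"][150:320,170:400],None,fx=3,fy=3,interpolation=cv2.INTER_CUBIC))
o=get_obs();print(o["tool_pos"],o["tool_rot"],o["force"],grasp(o)[0],o["grip_width"])
p,R=pose(o)
tp,tr=tgt([0.509,0.049,0.124],16)
plan(p,R,tp,tr,2)
E
```

```text
[0.50312183 0.06724209 0.16208915] [-179.54069666   15.65773622   96.14350209] [ 0.88066021  0.0622672  -6.86816625] [0.50418836 0.05351342 0.11298328] 0.025126046743964407
-0.0037 0.0019 -0.0046 -0.28 -0.17 -0.17
-0.0038 0.0019 -0.0046 -0.28 -0.17 -0.17
```

View pics/s12.png

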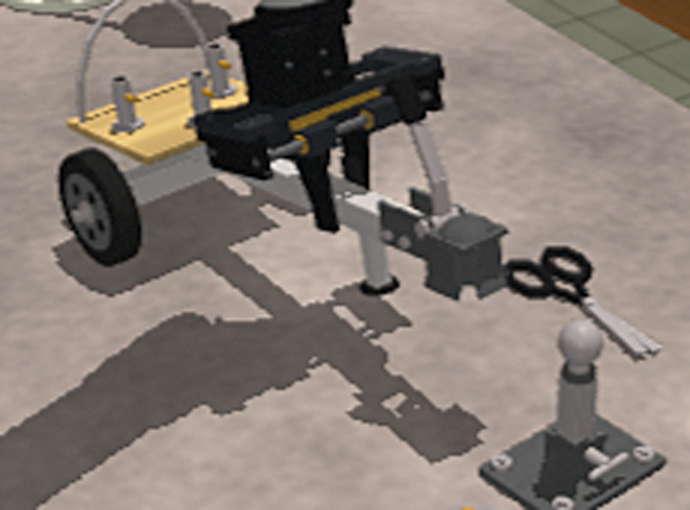

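```bash
python3 - <<'E'
from cell import *
from h import *
o=get_obs()
p,R=pose(o)
tp,tr=tgt([0.516,-0.010,0.126],16)
plan(p,R,tp,tr,7)
E
```

```text
-0.0093 0.0006 0.0007 -0.08 -0.05 -0.05
-0.0093 0.0006 0.0007 -0.08 -0.05 -0.05
-0.0093 0.0006 0.0007 -0.08 -0.05 -0.05
-0.0093 0.0006 0.0007 -0.08 -0.05 -0.05
-0.0093 0.0006 0.0007 -0.08 -0.05 -0.05
-0.0093 0.0006 0.0007 -0.08 -0.05 -0.05
-0.0093 0.0006 0.0007 -0.08 -0.05 -0.05
```

>>> carry_out(
  increments="0 -0.002 0 -0.008 0 0 0; 0 -0.002 0 -0.007 0 0 0; 0 -0.009 0.001 0.002 0 0 0; 0 -0.009 0.001 0.002 0 0 0; 0 -0.009 0.001 0.002 0 0 0; 0 -0.009 0.001 0.002 0 0 0; 0 -0.009 0.001 0.002 0 0 0; 0 -0.008 0 0.002 0 0 0; 0 0 0 0 0 0 0; 0 0 0 0 0 0 0",
)

```text
time_s: 16.12
tool_pos: [0.5114, 0.0074, 0.179]
tool_rot: [-179.0, 15.8, 96.2]
force: [-1.8, 0.9, -9.8]
grip_width: 0.0246
```

```bash
cat > look.py <<'E'
from cell import *
from h import *
import cv2,sys,pickle
k=sys.argv[1]
p=read_camera("side"); cv2.imwrite(f"pics/s{k}.png",cv2.resize(p["img"][150:320,170:400],None,fx=3,fy=3,interpolation=cv2.INTER_CUBIC))
q=read_camera("top"); cv2.imwrite(f"pics/t{k}.png",cv2.resize(q["img"][190:310,150:410],None,fx=3,fy=3,interpolation=cv2.INTER_CUBIC))
o=get_obs();print("t",o["time_s"],o["tool_pos"].round(4),o["tool_rot"].round(2),"F",o["force"].round(2),"T",o["wrist_torque"].round(2),"grasp",grasp(o)[0].round(4),o["grip_width"].round(4))
E
python3 look.py 13
```

```text
Traceback (most recent call last):
  File "look.py", line 7, in <module>
    o=get_obs();print("t",o["time_s"],o["tool_pos"].round(4),o["tool_rot"].round(2),"F",o["force"].round(2),"T",o["wrist_torque"].round(2),"grasp",grasp(o)[0].round(4),o["grip_width"].round(4))
                                                                                                                                                                        ^^^^^^^^^^^^^^^^^^^^^
AttributeError: 'float' object has no attribute 'round'
```

View pics/s13.png

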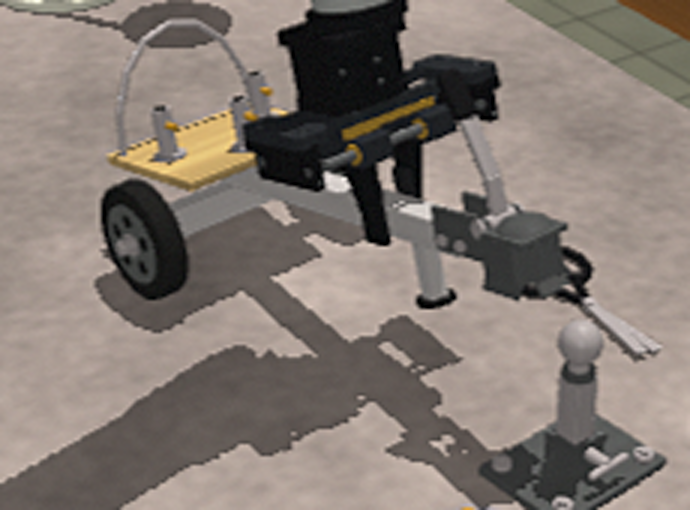

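View pics/t13.png

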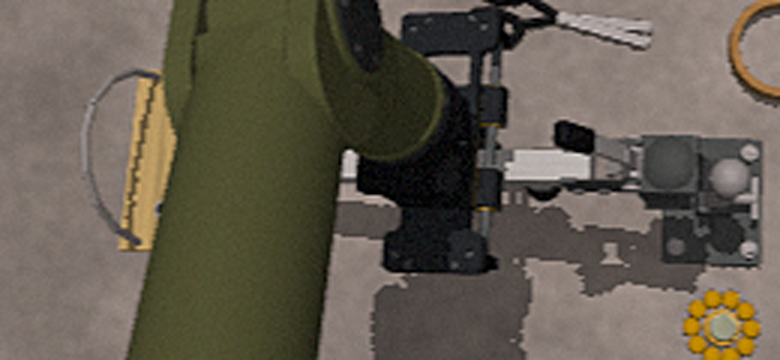

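```bash
sed -i 's/,o\["grip_width"\].round(4))/,round(o["grip_width"],4))/' look.py; cat > tr.py <<'E'
from h import *
from cell import *
import sys
s=cam(read_camera("side"));t=cam(read_camera("top"))
a=list(map(float,sys.argv[1:]))
P,r=tri([(s,np.array([170+a[0]/3,150+a[1]/3])),(t,np.array([150+a[2]/3,190+a[3]/3]))])
print(P.round(4),r)
o=get_obs();g,R=grasp(o);print("grasp",g.round(4),o["tool_rot"],"F",o["force"],"dist dome-grasp",(P-g).round(4))
E
python3 tr.py 527 227 668 162; python3 tr.py 580 343 729 177
```

```text
[ 0.5301 -0.1461  0.1813] [array([-0.3,  0.1]), array([ 0.2, -0.2])]
grasp [ 0.5121 -0.0065  0.1301] [-179.03922593   15.86593947   96.24296424] F [-1.67862944  0.0200877  -9.77200755] dist dome-grasp [ 0.018  -0.1395  0.0513]
[ 0.5398 -0.1997  0.1107] [array([ 0.2, -0. ]), array([-0.1,  0.1])]
grasp [ 0.5121 -0.0066  0.1301] [-179.04284214   15.86086458   96.23612781] F [-1.2700012   0.13496672 -9.91415758] dist dome-grasp [ 0.0277 -0.1931 -0.0193]
```

```bash
python3 - <<'E'
from cell import *
from h import *
o=get_obs()
p,R=pose(o)
tp,tr=tgt([0.522,-0.052,0.130],16,96.6)
plan(p,R,tp,tr,6)
E
```

```text
-0.0074 0.0007 0.0021 -0.18 -0.02 -0.06
-0.0074 0.0007 0.0021 -0.18 -0.02 -0.06
-0.0074 0.0007 0.0021 -0.18 -0.02 -0.06
-0.0074 0.0007 0.0021 -0.18 -0.02 -0.06
-0.0074 0.0006 0.0021 -0.18 -0.02 -0.06
-0.0074 0.0006 0.0021 -0.18 -0.02 -0.06
```

>>> carry_out(
  increments="0 -0.0075 0.0007 0.002 -0.2 0 -0.1; 0 -0.0075 0.0007 0.002 -0.2 0 -0.1; 0 -0.0075 0.0007 0.002 -0.2 0 -0.1; 0 -0.0075 0.0007 0.002 -0.2 0 0; 0 -0.0075 0.0007 0.002 -0.2 0 0; 0 -0.0075 0.0007 0.002 0 0 0; 0 0 0 0 0 0 0; 0 0 0 0 0 0 0",
)

```text
time_s: 17.42
tool_pos: [0.5193, -0.0424, 0.1789]
tool_rot: [-179.7, 15.9, 96.6]
force: [-2.8, 1.3, -10.5]
grip_width: 0.0246
```

```bash
python3 look.py 14
```

```text
t 17.525 [ 0.5193 -0.0424  0.1789] [-179.67   15.9    96.65] F [-2.6   0.01 -9.76] T [0.38 0.69 0.27] grasp [ 0.5206 -0.0563  0.1299] 0.0248
```

View pics/s14.png

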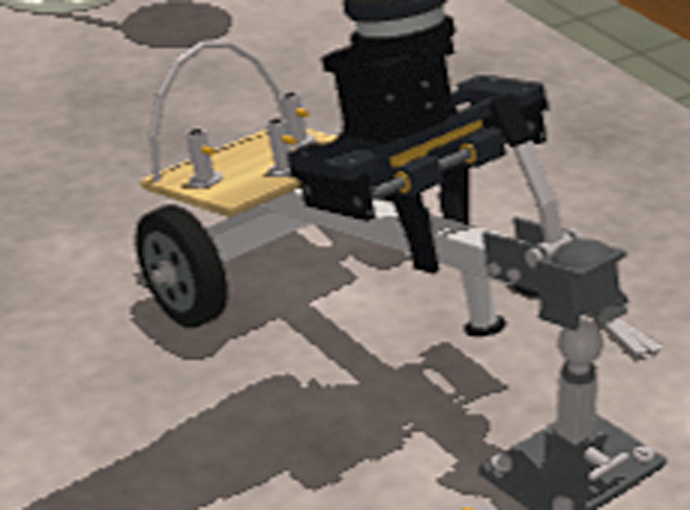

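View pics/t14.png

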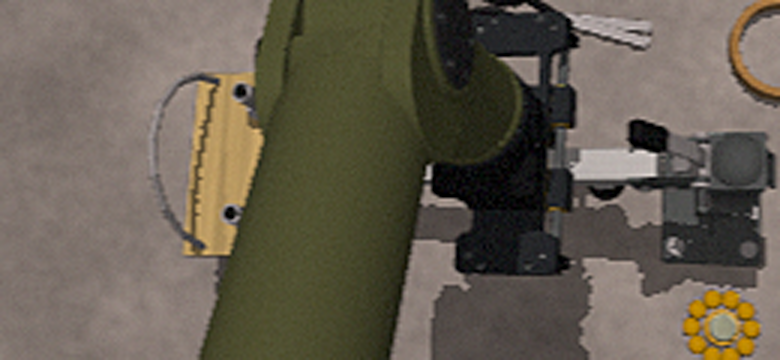

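```bash
python3 tr.py 584 254 739 160; python3 - <<'E'
import cv2
a=cv2.imread("pics/s14.png")[200:400,440:690]; cv2.imwrite("pics/s14z.png",cv2.resize(a,None,fx=3,fy=3,interpolation=cv2.INTER_CUBIC))
a=cv2.imread("pics/t14.png")[110:280,580:780]; cv2.imwrite("pics/t14z.png",cv2.resize(a,None,fx=3,fy=3,interpolation=cv2.INTER_CUBIC))
E
```

```text
[ 0.5395 -0.1972  0.1833] [array([-0.1,  0. ]), array([ 0.1, -0.1])]
grasp [ 0.5207 -0.0562  0.1299] [-179.67436888   15.90487964   96.66319594] F [-2.04649403 -1.50271781 -9.08713605] dist dome-grasp [ 0.0188 -0.141   0.0533]
```

View pics/s14z.png

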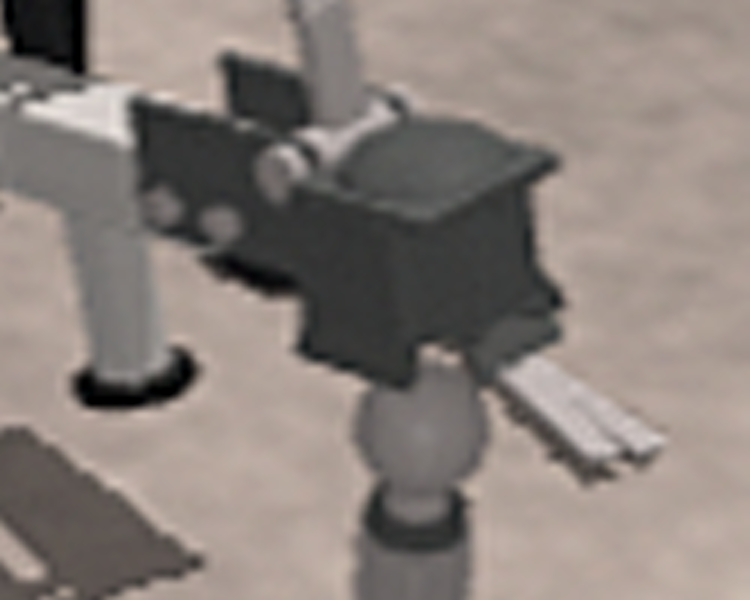

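View pics/t14z.png

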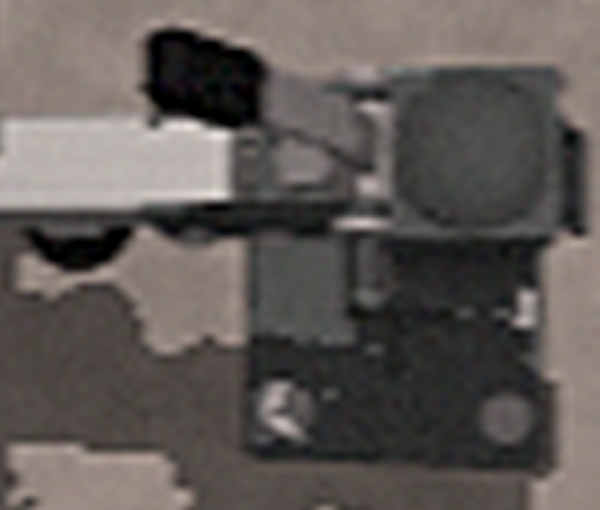

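```bash
python3 - <<'E'
from cell import *
from h import *
o=get_obs()
p,R=pose(o)
tp,tr=tgt([0.5215,-0.052,0.112],10.7,96.65)
plan(p,R,tp,tr,6)
E
```

```text
0.0007 0.0002 0.0027 -0.05 0.87 -0.00
0.0007 0.0002 0.0027 -0.05 0.87 -0.00
0.0006 0.0002 0.0027 -0.05 0.87 -0.00
0.0006 0.0002 0.0027 -0.05 0.87 -0.00
0.0005 0.0002 0.0028 -0.05 0.87 -0.00
0.0005 0.0002 0.0028 -0.05 0.87 -0.00
```

>>> carry_out(
  increments="0 0.0007 0.0002 0.0027 0 0.9 0; 0 0.0007 0.0002 0.0027 0 0.9 0; 0 0.0006 0.0002 0.0027 0 0.9 0; 0 0.0006 0.0002 0.0027 0 0.9 0; 0 0.0005 0.0002 0.0027 0 0.9 0; 0 0.0005 0.0002 0.0027 0 0.9 0; 0 0 0 0 0 0 0",
)

```text
time_s: 18.5
tool_pos: [0.5203, -0.0433, 0.1609]
tool_rot: [-179.6, 10.2, 96.7]
force: [-2.6, -0.5, -9.3]
grip_width: 0.0246
```

```bash
python3 look.py 15;python3 - <<'E'
import cv2
a=cv2.imread("pics/s15.png")[200:400,440:690]; cv2.imwrite("pics/s15z.png",cv2.resize(a,None,fx=3,fy=3,interpolation=cv2.INTER_CUBIC))
a=cv2.imread("pics/t15.png")[110:280,580:780]; cv2.imwrite("pics/t15z.png",cv2.resize(a,None,fx=3,fy=3,interpolation=cv2.INTER_CUBIC))
E
```

```text
t 18.6 [ 0.5203 -0.0432  0.1611] [-179.61   10.27   96.72] F [-2.08 -1.28 -9.65] T [0.09 0.47 0.34] grasp [ 0.5211 -0.0522  0.1109] 0.0244
```

View pics/s15z.png

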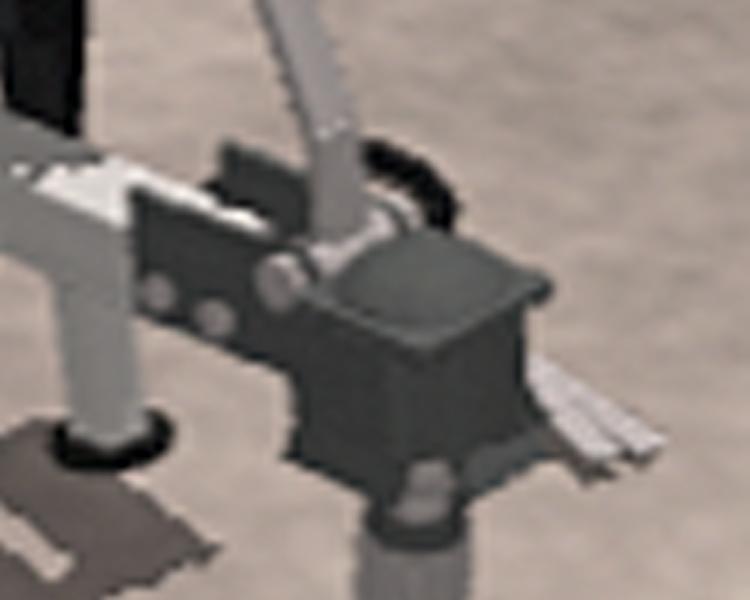

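View pics/t15z.png

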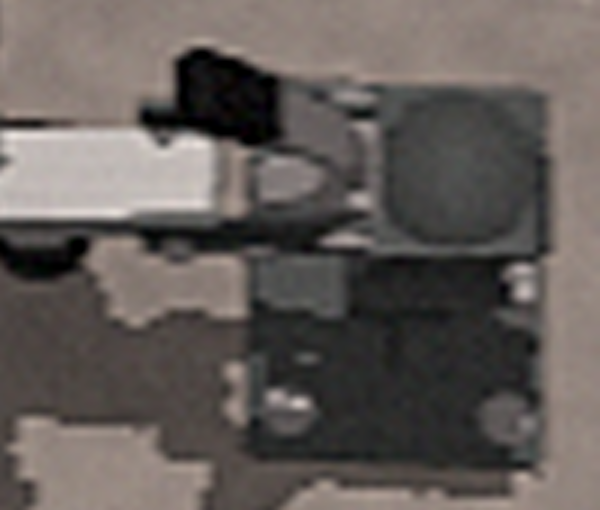

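```bash
python3 tr.py 583.3 290 734 166
```

```text
[ 0.5406 -0.1976  0.1537] [array([-0.1,  0. ]), array([ 0.1, -0.1])]
grasp [ 0.5211 -0.0521  0.111 ] [-179.62354979   10.27366305   96.73837151] F [ -2.42570253   0.04133631 -10.42463783] dist dome-grasp [ 0.0195 -0.1455  0.0427]
```

```bash
python3 - <<'E'
from cell import *
from h import *
o=get_obs()
p,R=pose(o)
tp,tr=tgt([0.521,-0.0507,0.104],8.2,96.7)
plan(p,R,tp,tr,5)
E
```

```text
0.0002 -0.0001 0.0013 -0.07 0.41 0.01
0.0002 -0.0001 0.0013 -0.07 0.41 0.01
0.0001 -0.0001 0.0013 -0.07 0.41 0.01
0.0001 -0.0001 0.0013 -0.07 0.41 0.01
0.0001 -0.0001 0.0013 -0.07 0.41 0.01
```

>>> carry_out(
  increments="0 0.0002 0 0.0013 0 0.4 0; 0 0.0002 0 0.0013 0 0.4 0; 0 0.0001 0 0.0013 0 0.4 0; 0 0.0001 0 0.0013 0 0.4 0; 0 0.0001 0 0.0013 0 0.4 0",
)

```text
time_s: 19.32
tool_pos: [0.5209, -0.0438, 0.1547]
tool_rot: [-179.7, 8.2, 96.8]
force: [-1.3, -1.2, -9.1]
grip_width: 0.0249
```

```bash
python3 look.py 16
```

```text
t 19.425 [ 0.5208 -0.0438  0.1546] [-179.67    8.21   96.74] F [ -2.26  -1.72 -11.17] T [-0.24  0.41  0.36] grasp [ 0.5213 -0.0511  0.1041] 0.0244
```

View pics/s16.png

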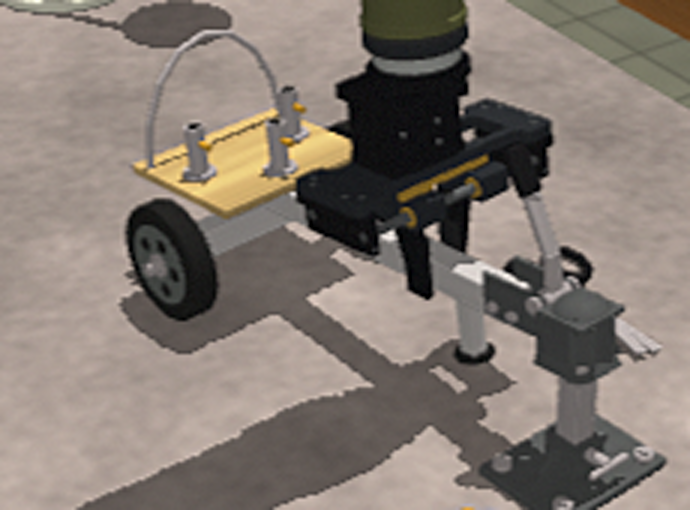

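>>> carry_out(
  increments="0 0.0001 0 0.0008 0 0.25 0; 0 0.0001 0 0.0008 0 0.25 0; 0 0.0001 0 0.0008 0 0.25 0",
)

```text
time_s: 19.8
tool_pos: [0.521, -0.0447, 0.1525]
tool_rot: [-179.7, 7.5, 96.7]
force: [-3.1, -2.6, -8.8]
grip_width: 0.0244
```

```bash
python3 - <<'E'
from cell import *
from h import *
o=get_obs();print(o["time_s"],o["force"],o["wrist_torque"],grasp(o)[0],o["tool_rot"])
E
```

```text
19.8 [-3.09393283 -2.63170846 -8.79756225] [-0.59910493  0.58193315  0.40362833] [ 0.52146069 -0.05129169  0.10192208] [-179.68376406    7.49197908   96.73228898]
```

```bash
cat > favg.py <<'E'
from cell import *
from h import *
F=[];T=[]
for i in range(5):
    read_camera("side"); o=get_obs(); F.append(o["force"]);T.append(o["wrist_torque"])
print(o["time_s"],"F",np.mean(F,0).round(2),np.std(F,0).round(2),"T",np.mean(T,0).round(2),"grasp",grasp(o)[0].round(4),o["tool_rot"].round(2),round(o["grip_width"],4))
E
python3 favg.py
```

```text
20.05 F [-2.2  -2.23 -9.2 ] [0.42 0.24 0.81] T [-0.59  0.43  0.4 ] grasp [ 0.5214 -0.0513  0.1018] [-179.69    7.51   96.73] 0.0247
```

>>> carry_out(
  increments="0 0.0003 0 0.001 0 0 0; 0 0.0003 0 0.001 0 0 0",
)

```text
time_s: 20.3
tool_pos: [0.521, -0.0446, 0.1516]
tool_rot: [-179.7, 7.5, 96.7]
force: [-7.1, -1.3, 3.5]
grip_width: 0.0246
```

```bash
python3 favg.py
```

```text
20.55 F [-6.28 -2.79 -0.06] [0.15 0.54 0.25] T [-0.7   1.26  0.32] grasp [ 0.5215 -0.0513  0.1011] [-179.67    7.51   96.71] 0.0246
```

>>> carry_out(
  increments="0 0 -0.001 -0.0003 0 0 0; 0 0 0 0 0 0 0",
)

```text
time_s: 20.8
tool_pos: [0.5205, -0.0447, 0.1521]
tool_rot: [-179.8, 7.5, 96.7]
force: [-2.4, -2.9, -7.5]
grip_width: 0.0243
```

```bash
python3 favg.py; python3 look.py 17; python3 - <<'E'
import cv2
a=cv2.imread("pics/s17.png")[200:400,440:690]; cv2.imwrite("pics/s17z.png",cv2.resize(a,None,fx=3,fy=3,interpolation=cv2.INTER_CUBIC))
a=cv2.imread("pics/t17.png")[110:280,580:780]; cv2.imwrite("pics/t17z.png",cv2.resize(a,None,fx=3,fy=3,interpolation=cv2.INTER_CUBIC))
E
```

```text
21.05 F [-1.76 -2.7  -7.7 ] [0.48 0.39 0.62] T [-0.63  0.6   0.32] grasp [ 0.5211 -0.0513  0.1015] [-179.76    7.52   96.7 ] 0.0248
t 21.15 [ 0.5205 -0.0447  0.152 ] [-179.76    7.51   96.71] F [-2.17 -1.81 -7.51] T [-0.66  0.58  0.31] grasp [ 0.5211 -0.0513  0.1015] 0.025
```

View pics/s17z.png

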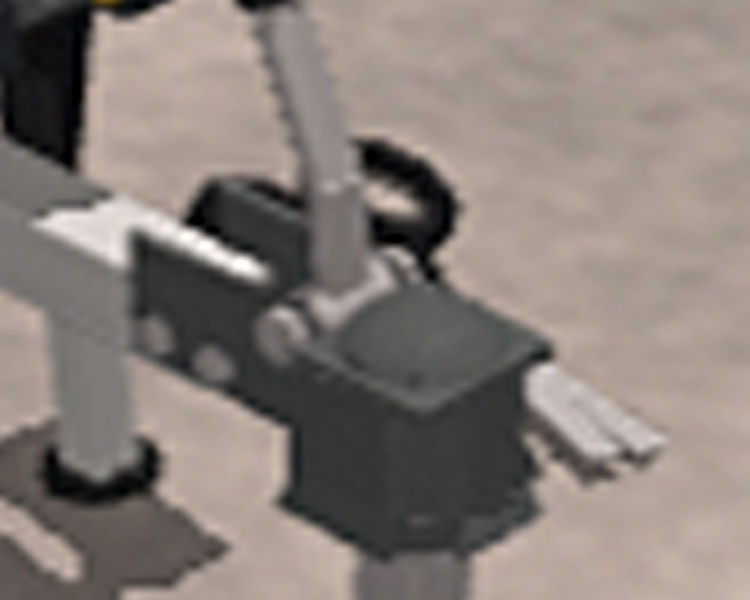

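View pics/t17z.png

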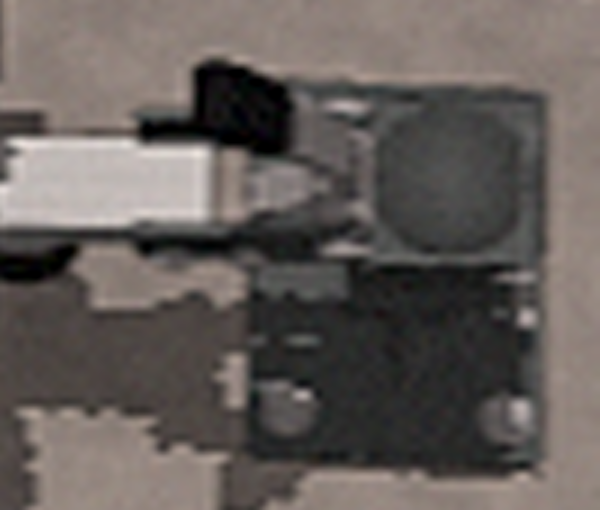

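```bash
python3 tr.py 582.5 310 730 169.3
```

```text
[ 0.5414 -0.1971  0.1364] [array([-0.2,  0. ]), array([ 0.1, -0.1])]
grasp [ 0.5211 -0.0513  0.1015] [-179.76529699    7.51590245   96.70797075] F [-2.76907639 -2.91771475 -7.54438017] dist dome-grasp [ 0.0203 -0.1458  0.0349]
```

>>> carry_out(
  increments="0 0 -0.001 -0.0002 0 0 0.3; 0 0 -0.0003 0 0 0 0; 0 0.0002 0 0.0008 0 0 0",
)

```text
time_s: 21.62
tool_pos: [0.52, -0.0448, 0.1517]
tool_rot: [-179.9, 7.6, 96.4]
force: [-3.8, -3.4, -1.2]
grip_width: 0.0246
```

```bash
python3 favg.py
```

```text
21.875 F [-1.99 -3.64 -3.98] [0.47 0.42 0.82] T [-0.75  0.81  0.36] grasp [ 0.5206 -0.0514  0.1012] [-179.92    7.55   96.42] 0.0245
```

```bash
cat > rel.py <<'E'
from h import *
from cell import *
s=cam(read_camera("side"))
b=np.array([.540,-.2,.1112])
Rc=Rn.from_euler("zy",[-83.5,-9.0],degrees=True)
q=lambda P:((proj(s,P)-[170,150])*3-[440,200])*3
print("ball",q(b))
for n,v in dict(dome=[0,0,.0195],pivL=[-.026,.022,.02],pivR=[-.026,-.022,.02],rimfr=[.022,-.022,-.022],rimfl=[.022,.022,-.022],rimbr=[-.022,-.022,-.022],rooffr=[.022,-.022,.014],rooffl=[.022,.022,.014]).items(): 
    print(n,[q(b+Rc.apply(np.array(v)+[0,0,0])+[0,0,g]).round(0) for g in (0,.005)])
E
python3 rel.py
```

```text
ball [423.2331578  427.38256214]
dome [array([417., 364.]), array([419., 346.])]
pivL [array([404., 268.]), array([405., 250.])]
pivR [array([270., 362.]), array([271., 344.])]
rimfr [array([431., 589.]), array([432., 572.])]
rimfl [array([563., 491.]), array([564., 474.])]
rimbr [array([297., 505.]), array([298., 487.])]
rooffr [array([420., 472.]), array([421., 454.])]
rooffl [array([555., 374.]), array([556., 357.])]
```

```bash
python3 look.py 18; python3 - <<'E'
import cv2
a=cv2.imread("pics/s18.png")[200:400,440:690]; cv2.imwrite("pics/s18z.png",cv2.resize(a,None,fx=3,fy=3,interpolation=cv2.INTER_CUBIC))
E
```

```text
t 22.025 [ 0.52   -0.0447  0.1517] [-179.92    7.55   96.42] F [-3.13 -2.79 -1.57] T [-0.83  0.97  0.38] grasp [ 0.5206 -0.0514  0.1011] 0.0246
```

View pics/s18z.png

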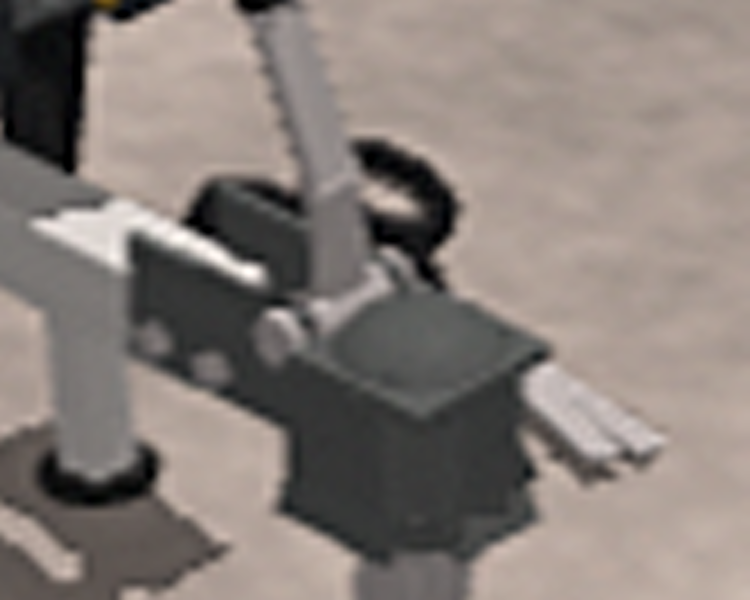

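>>> carry_out(
  increments="0 0 -0.0005 -0.0005 0 0 0; 0 0 -0.0012 0 0 0 0.3; 0 0.0001 0 0.0007 0 0 0; 0 0.0001 0 0.0005 0 0 0",
)

```text
time_s: 22.52
tool_pos: [0.5193, -0.0448, 0.1517]
tool_rot: [179.9, 7.6, 96.1]
force: [-3.2, -2.3, -0.6]
grip_width: 0.0249
```

```bash
python3 favg.py
```

```text
22.775 F [-3.81 -2.77  2.13] [0.71 0.35 0.93] T [-0.81  1.28  0.42] grasp [ 0.5202 -0.0514  0.1011] [179.88   7.57  96.13] 0.0247
```

>>> carry_out(
  increments="0 0 0 -0.001 0 0 0; 0 -0.0015 0 0 0 0 0; 0 -0.0008 0 0 0 0 0; 0 0 0 0 0 0 0",
)

```text
time_s: 23.28
tool_pos: [0.5192, -0.045, 0.1517]
tool_rot: [179.9, 7.4, 96.2]
force: [-2.1, -2.2, -3.5]
grip_width: 0.0245
```

```bash
python3 favg.py
```

```text
23.525 F [-2.1  -1.39 -2.75] [0.38 0.3  0.13] T [-0.37  0.89  0.39] grasp [ 0.52   -0.0515  0.1011] [179.9    7.43  96.18] 0.0248
```

>>> carry_out(
  increments="0 -0.002 0 -0.0005 0 0 0; 0 -0.002 0 0 0 0 0; 0 -0.001 0 0 0 0 0",
)

```text
time_s: 23.9
tool_pos: [0.5193, -0.0469, 0.1518]
tool_rot: [179.9, 7.2, 96.2]
force: [-2.6, 3.3, -4.8]
grip_width: 0.0249
```

```bash
python3 favg.py
```

```text
24.15 F [-1.55  2.72 -5.93] [0.56 0.32 0.5 ] T [0.45 0.64 0.23] grasp [ 0.5201 -0.0539  0.1013] [179.93   7.24  96.23] 0.0247
```

>>> carry_out(
  increments="0 0.001 0 0 0 0 0; 0 0.0005 0 0.0005 0 0 0; 0 0 0 0.001 0 0 0; 0 0 0 0.001 0 0 0",
)

```text
time_s: 24.65
tool_pos: [0.5195, -0.0475, 0.1517]
tool_rot: [180.0, 7.3, 96.2]
force: [-6.7, 1.5, 4.9]
grip_width: 0.0247
```

```bash
python3 favg.py
```

```text
24.9 F [-6.28  2.56  4.88] [0.88 0.71 0.33] T [0.11 1.58 0.18] grasp [ 0.5202 -0.0539  0.1012] [179.95   7.26  96.18] 0.0242
```

>>> carry_out(
  increments="0 0 0 -0.001 0 0 0; 0 0 0 -0.001 0 0 0",
)

```text
time_s: 25.15
tool_pos: [0.5187, -0.0476, 0.1525]
tool_rot: [-180.0, 7.3, 96.2]
force: [-1.0, -0.3, -11.0]
grip_width: 0.0247
```

```bash
python3 favg.py; python3 look.py 19; python3 - <<'E'
import cv2
a=cv2.imread("pics/s19.png")[200:400,440:690]; cv2.imwrite("pics/s19z.png",cv2.resize(a,None,fx=3,fy=3,interpolation=cv2.INTER_CUBIC))
a=cv2.imread("pics/t19.png")[110:280,580:780]; cv2.imwrite("pics/t19z.png",cv2.resize(a,None,fx=3,fy=3,interpolation=cv2.INTER_CUBIC))
E
```

```text
25.4 F [ -0.65   0.52 -10.78] [0.6  0.58 0.51] T [0.04 0.38 0.15] grasp [ 0.5195 -0.0539  0.1022] [-179.98    7.28   96.16] 0.0244
t 25.5 [ 0.519  -0.0475  0.153 ] [-180.      7.28   96.17] F [ -1.68  -0.04 -10.93] T [0.05 0.38 0.17] grasp [ 0.5196 -0.0539  0.1024] 0.0245
```

View pics/s19z.png

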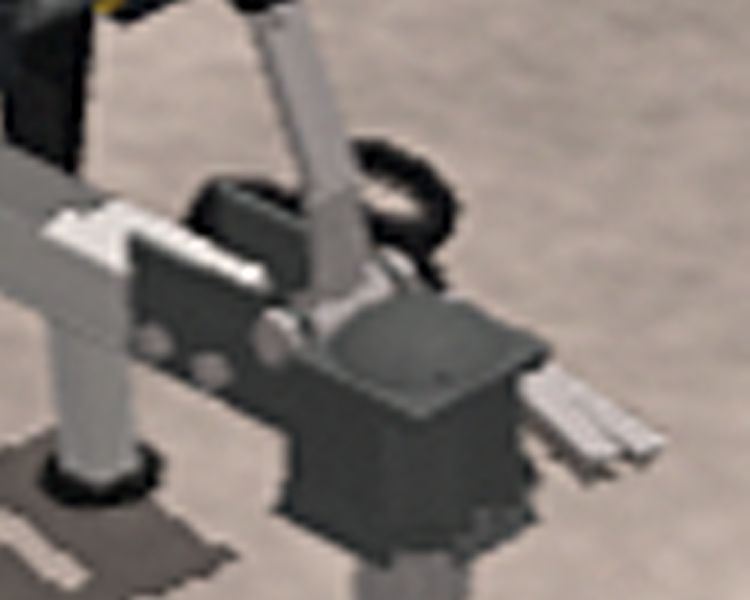

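View pics/t19z.png

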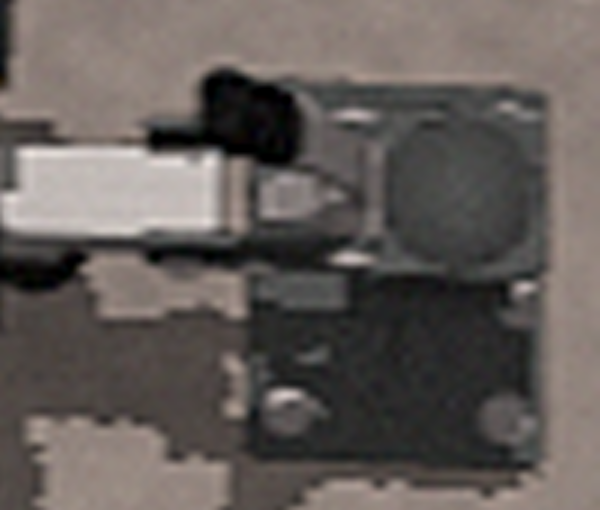

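```bash
python3 - <<'E'
from h import *
from cell import *
t=cam(read_camera("top"));s=cam(read_camera("side"))
Rc=Rn.from_euler("zy",[-83.8,-9.5],degrees=True)
for b in ([.540,-.2,.1112],[.540,-.2,.116]):
  b=np.array(b)
  q=lambda P:((proj(t,P)-[150,190])*3-[580,110])*3
  qs=lambda P:((proj(s,P)-[170,150])*3-[440,200])*3
  print("ball s13px",(proj(t,b)-[150,190])*3,"side",qs(b))
  for g in (0,.005): print(g,"dome t",q(b+Rc.apply([0,0,.0195])+[0,0,g]),"s",qs(b+Rc.apply([0,0,.0195])+[0,0,g]))
print("1mm x",q(b+[.001,0,0])-q(b),"1mm -y",q(b-[0,.001,0])-q(b))
E
python3 tr.py 584 311 733.3 174
python3 - <<'E'
import cv2
a=cv2.imread("pics/t13.png")[110:280,580:780]; cv2.imwrite("pics/t13z.png",cv2.resize(a,None,fx=3,fy=3,interpolation=cv2.INTER_CUBIC))
a=cv2.imread("pics/s13.png")[200:400,440:690]; cv2.imwrite("pics/s13z.png",cv2.resize(a,None,fx=3,fy=3,interpolation=cv2.INTER_CUBIC))
E
```

```text
ball s13px [729.16891486 177.09537962] side [423.2331578  427.38256214]
0 dome t [456.44632971 200.1097532 ] s [416.81865501 364.09486903]
0.005 dome t [459.26093835 196.63180238] s [417.97795432 346.25561599]
ball s13px [730.0406415 176.004093 ] side [424.34864782 410.55347361]
0 dome t [459.14786232 196.77152797] s [417.93148523 346.97068059]
0.005 dome t [461.98716507 193.26306317] s [419.09565095 329.05654358]
1mm x [ 0.51502255 -3.71394257] 1mm -y [3.79107473 0.61560803]
[ 0.5386 -0.2004  0.1383] [array([-0.7,  0.1]), array([ 0.4, -0.5])]
grasp [ 0.5197 -0.0538  0.1026] [179.99523097   7.27376926  96.17318754] F [ -1.18778721  -0.03629983 -10.42314583] dist dome-grasp [ 0.0189 -0.1466  0.0357]
```

View pics/t13z.png

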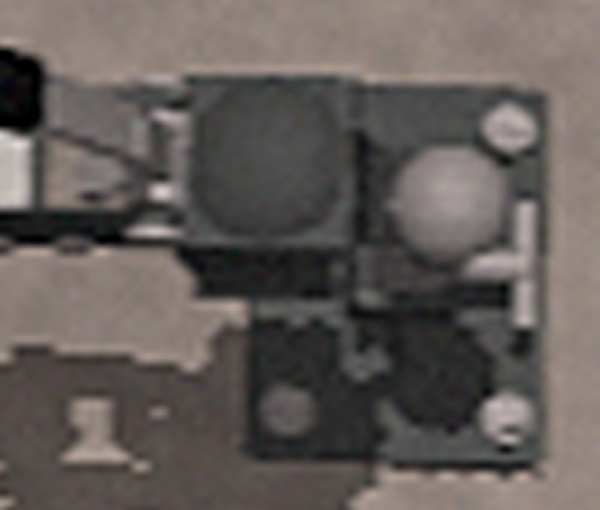

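View pics/s13z.png

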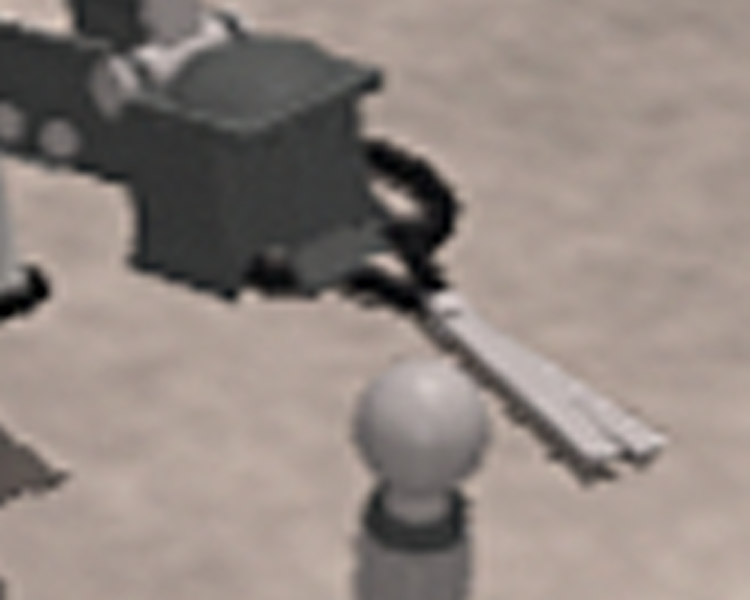

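```bash
python3 tr.py 581 341.3 730.3 177; python3 - <<'E'
import cv2
from cell import *
from h import *
t=cam(read_camera("top"));s=cam(read_camera("side"))
# plate height check: bolts on plate triangulated side/top s13
S=lambda u,v:np.array([170+u/3,150+v/3]);T=lambda u,v:np.array([150+u/3,190+v/3])
print(tri([(s,S(502,463)),(t,T(580+288/3,110+410/3))]))
print(tri([(s,S(645,453)),(t,T(580+509/3,110+126/3))]))
print(tri([(s,S(563,503)),(t,T(580+506/3,110+415/3))]))
E
```

```text
[ 0.5397 -0.2006  0.1127] [array([ 0.1, -0. ]), array([-0.1,  0.1])]
grasp [ 0.5198 -0.0538  0.1027] [179.98698703   7.27135012  96.17648711] F [ -2.07966195   0.01992484 -10.57370394] dist dome-grasp [ 0.0199 -0.1468  0.01  ]
(array([ 0.49369354, -0.1753208 ,  0.00790321]), [array([ 0., -0.]), array([-0.,  0.])])
(array([ 0.58547347, -0.22638571,  0.0091059 ]), [array([-0.,  0.]), array([ 0., -0.])])
(array([ 0.501812  , -0.23630778,  0.00971606]), [array([ 0.2, -0. ]), array([-0.1,  0.1])])
```

>>> carry_out(
  increments="0 0.0008 -0.0003 0.0005 0 0 0; 0 0.0002 0 0.0008 0 0 0; 0 0 0 0.0008 0 0 0; 0 0 0 0.0008 0 0 0",
)

```text
time_s: 26.4
tool_pos: [0.5191, -0.0472, 0.1518]
tool_rot: [180.0, 7.3, 96.1]
force: [-5.8, 0.4, 0.6]
grip_width: 0.0245
```

```bash
python3 favg.py
```

```text
26.65 F [-5.17  0.22 -0.15] [0.37 0.32 0.22] T [-0.07  1.29  0.14] grasp [ 0.5199 -0.0536  0.1013] [179.95   7.27  96.15] 0.0252
```

>>> carry_out(
  increments="0 0 -0.0012 0 0 0 0; 0 0 0 0 0 0 0",
)

```text
time_s: 26.9
tool_pos: [0.5184, -0.0471, 0.1519]
tool_rot: [179.9, 7.3, 96.1]
force: [-2.7, -0.1, -7.1]
grip_width: 0.0248
```

```bash
python3 favg.py
```

```text
27.15 F [-1.89  0.03 -6.68] [0.39 0.31 0.15] T [0.03 0.75 0.04] grasp [ 0.5192 -0.0535  0.1014] [179.87   7.26  96.14] 0.0249
```

>>> carry_out(
  increments="0 0 -0.0005 0.0008 0 0 0; 0 0 0 0.0005 0 0 0; 0 0 0 0 0 0 0",
)

```text
time_s: 27.52
tool_pos: [0.5183, -0.0472, 0.1519]
tool_rot: [179.8, 7.2, 96.1]
force: [-2.2, -0.2, -3.9]
grip_width: 0.0246
```

```bash
python3 favg.py
```

```text
27.775 F [-3.65  0.29 -2.03] [0.59 0.34 0.26] T [-0.03  1.11  0.02] grasp [ 0.5192 -0.0535  0.1013] [179.83   7.23  96.13] 0.0245
```

>>> carry_out(
  increments="0.32 0 0 0 0 0 0; 0.4 0 0 0 0 0 0; 0.5 0 0 0 0 0 0; 0.5 0 0 0 0 0 0; 0.6 0 0 0 0 0 0",
)

```text
time_s: 28.4
tool_pos: [0.5235, -0.0473, 0.155]
tool_rot: [179.1, 7.3, 96.0]
force: [0.1, 0.1, -0.7]
grip_width: 0.0474
```

```bash
python3 favg.py;python3 look.py 20; python3 - <<'E'
import cv2
a=cv2.imread("pics/s20.png")[200:400,440:690]; cv2.imwrite("pics/s20z.png",cv2.resize(a,None,fx=3,fy=3,interpolation=cv2.INTER_CUBIC))
a=cv2.imread("pics/t20.png")[110:280,580:780]; cv2.imwrite("pics/t20z.png",cv2.resize(a,None,fx=3,fy=3,interpolation=cv2.INTER_CUBIC))
E
```

```text
28.65 F [-0.34  0.21  0.19] [0.37 0.27 0.49] T [ 0.06  0.09 -0.01] grasp [ 0.5245 -0.0536  0.104 ] [179.14   7.26  96.03] 0.0517
t 28.75 [ 0.523  -0.0472  0.1546] [179.15   7.26  96.04] F [-0.38 -0.13 -0.54] T [0.07 0.03 0.02] grasp [ 0.5244 -0.0536  0.104 ] 0.0521
```

View pics/s20z.png

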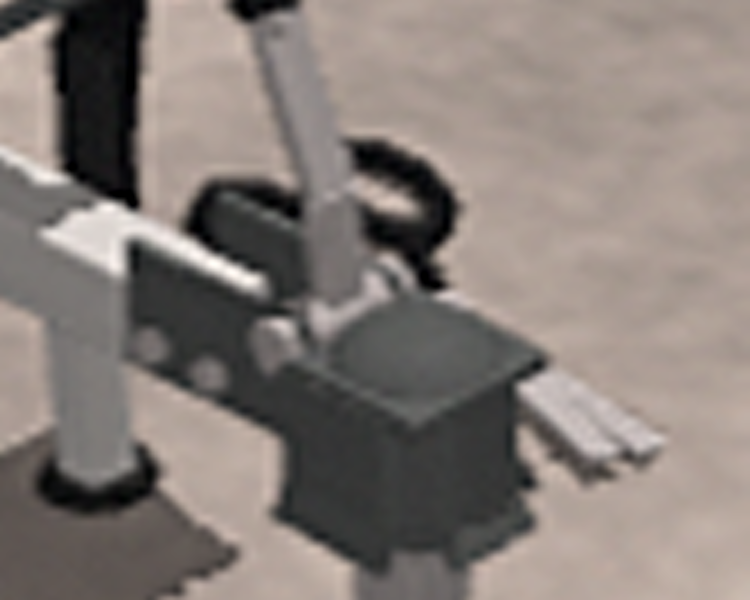

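View pics/t20z.png

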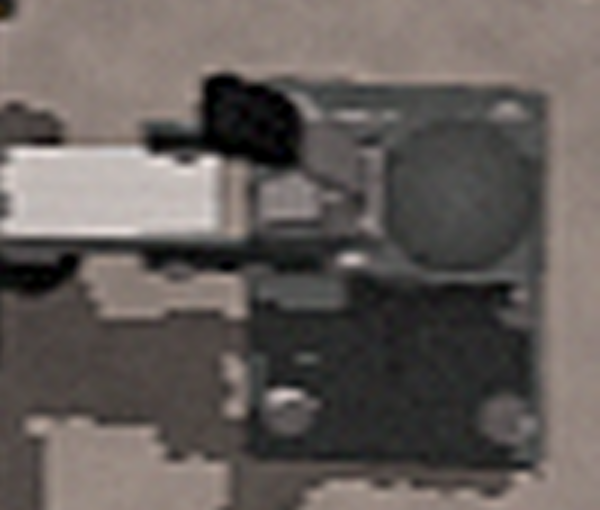

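>>> carry_out(
  increments="0.75 0 -0.004 0 0.5 0 0; 0.75 0 0 0 0 0 0; 0.75 0 0 -0.015 0 0 0; 0.75 0 0 -0.03 0 0 0; 0.75 0 0 -0.04 0 0 0; 0.75 0 0 -0.04 0 3 0; 0.75 0 0 -0.02 0 4 0; 0.75 0 0 0 0 0 0; 0.75 0 0 0 0 0 0",
)

```text
time_s: 29.88
tool_pos: [0.5159, -0.0297, 0.3076]
tool_rot: [179.5, 0.1, 96.1]
force: [-0.1, -0.3, -0.3]
grip_width: 0.0653
```

```bash
python3 look.py 21; python3 - <<'E'
import cv2
from cell import *
p=read_camera("wrist");cv2.imwrite("pics/w21.png",p["img"])
E
```

```text
t 29.975 [ 0.5158 -0.0296  0.3071] [1.7953e+02 1.3000e-01 9.6130e+01] F [-0.53  0.73 -0.84] T [-0.04  0.11  0.01] grasp [ 0.5162 -0.0297  0.2561] 0.0654
```

View pics/s21.png

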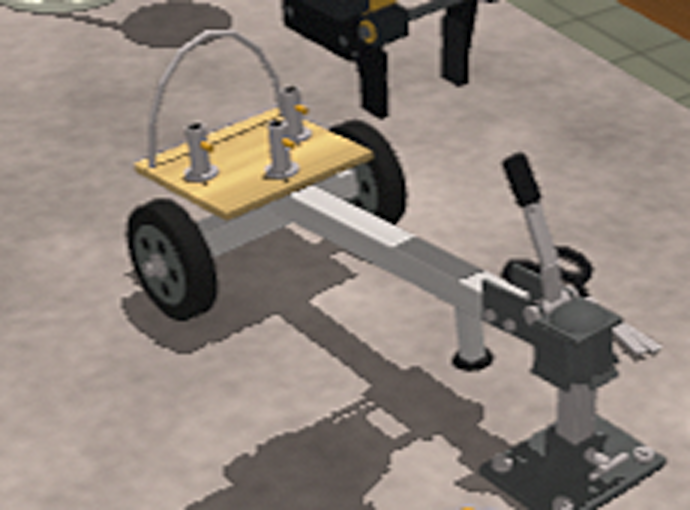

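View pics/t21.png

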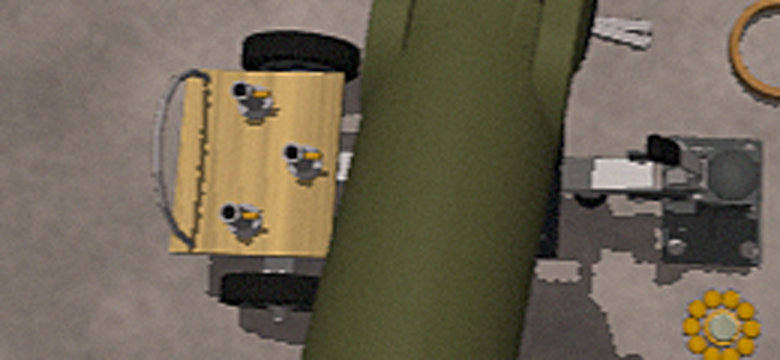

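```bash
python3 tr.py 521 180 664 150; python3 tr.py 515 163 659 148;  python3 tr.py 556 306 697 172; python3 tr.py 585 310 733 175
```

```text
[ 0.5301 -0.139   0.2159] [array([ 0.3, -0.1]), array([-0.2,  0.2])]
grasp [ 0.5162 -0.0296  0.256 ] [1.79557147e+02 1.15447528e-01 9.61375432e+01] F [ 0.35042904 -0.51614547  0.48402809] dist dome-grasp [ 0.0139 -0.1094 -0.0401]
[ 0.5282 -0.1344  0.2278] [array([ 0.4, -0.1]), array([-0.2,  0.3])]
grasp [ 0.5164 -0.0297  0.2563] [1.79530330e+02 1.08284043e-01 9.61233880e+01] F [0.4638278  0.97398107 0.37324484] dist dome-grasp [ 0.0119 -0.1047 -0.0284]
[ 0.5371 -0.1733  0.1276] [array([-0.3,  0.1]), array([ 0.2, -0.2])]
grasp [ 0.5165 -0.0298  0.2566] [1.79497531e+02 9.96352699e-02 9.61114861e+01] F [-0.53089349  0.42542236  0.1564508 ] dist dome-grasp [ 0.0206 -0.1434 -0.1289]
[ 0.5383 -0.2006  0.1392] [array([-1. ,  0.2]), array([ 0.6, -0.7])]
grasp [ 0.5166 -0.0299  0.2568] [1.7947440e+02 9.1221270e-02 9.6099856e+01] F [ 0.51428265 -0.47245454 -0.22282159] dist dome-grasp [ 0.0217 -0.1707 -0.1176]
```

View pics/w21.png

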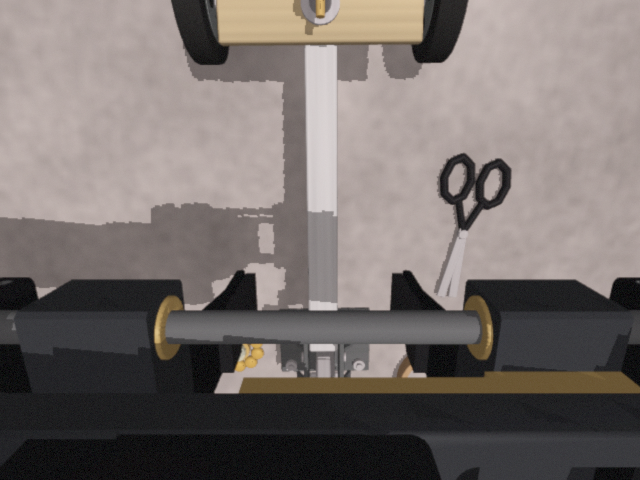

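```bash
python3 - <<'E'
from cell import *
from h import *
p,R=pose(get_obs());print(p)
plan(p,R,[0.5358,-0.1680,.335],[180,0,97.3],6)
E
```

```text
[ 0.5161356  -0.02985817  0.30775448]
-0.0232 0.0009 -0.0045 0.09 0.02 -0.20
-0.0233 0.0008 -0.0045 0.09 0.02 -0.20
-0.0233 0.0007 -0.0045 0.09 0.02 -0.20
-0.0233 0.0006 -0.0045 0.09 0.02 -0.20
-0.0233 0.0005 -0.0045 0.09 0.02 -0.20
-0.0233 0.0004 -0.0045 0.09 0.02 -0.20
```

>>> carry_out(
  increments="0.3 0 0 -0.02 0 0 0; 0 0 0 -0.01 0 0 0; 0 -0.023 0.001 0 0.1 0 -0.2; 0 -0.023 0.001 0 0.1 0 -0.2; 0 -0.023 0.001 0 0.1 0 -0.2; 0 -0.023 0.001 0 0.1 0 -0.2; 0 -0.023 0 0 0.1 0 -0.2; 0 -0.023 0 0 0 0 -0.2; 0 0 0 0 0 0 0; 0 0 0 0 0 0 0",
  force=10,
)

```text
time_s: 31.68
tool_pos: [0.5363, -0.1682, 0.3377]
tool_rot: [-179.9, 0.1, 97.5]
force: [-0.2, 1.0, 0.3]
grip_width: 0.0002
```

```bash
python3 - <<'E'
from cell import *
from h import *
o=get_obs()
p,R=pose(o);print(o["time_s"],p,o["tool_rot"],o["grip_width"])
plan(p,R,[0.5355,-0.1680,.285],[180,0,97.3],3)
E
```

```text
31.675 [ 0.53633774 -0.16822182  0.33774236] [-1.79910771e+02  5.47795568e-02  9.75168165e+01] 0.0002168750149424441
0.0001 -0.0002 0.0176 -0.03 0.02 0.07
0.0001 -0.0002 0.0176 -0.03 0.02 0.07
0.0001 -0.0003 0.0176 -0.03 0.02 0.07
```

>>> carry_out(
  increments="0 0 0 0.017 0 0 0; 0 0 0 0.017 0 0 0; 0 0 0 0.016 0 0 0; 0 0 0 0 0 0 0; 0 0 0 0 0 0 0",
)

```text
time_s: 32.3
tool_pos: [0.5358, -0.1647, 0.2827]
tool_rot: [-179.8, -0.1, 97.8]
force: [-0.0, -0.2, -0.5]
grip_width: 0.0005
```

```bash
python3 look.py 22
```

```text
t 32.4 [ 0.5359 -0.1647  0.2829] [-1.798e+02 -7.000e-02  9.778e+01] F [-0.26 -0.14 -0.47] T [-0.04  0.05 -0.  ] grasp [ 0.5357 -0.1647  0.2319] 0.0
```

View pics/s22.png

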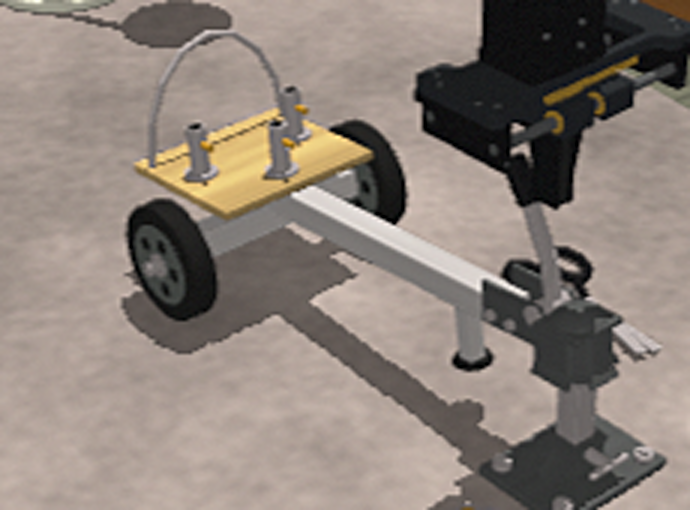

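>>> carry_out(
  increments="0 0.009 0 0.001 0 0 0; 0 0.007 0 0.001 0 0 0; 0 0.007 0 0.002 0 0 0; 0 0.007 0 0.003 0 0 0; 0 0.007 0 0.004 0 0 0; 0 0.006 0 0.005 0 0 0; 0 0 0 0 0 0 0",
)

```text
time_s: 33.28
tool_pos: [0.5304, -0.1205, 0.2674]
tool_rot: [-180.0, 0.1, 97.8]
force: [0.5, -0.7, 0.2]
grip_width: 0.0004
```

```bash
python3 look.py 23
```

```text
t 33.375 [ 0.5304 -0.121   0.2677] [-1.800e+02  9.000e-02  9.771e+01] F [-0.92 -0.15  0.84] T [-0.04  0.1  -0.01] grasp [ 0.5304 -0.121   0.2167] 0.0005
```

View pics/s23.png

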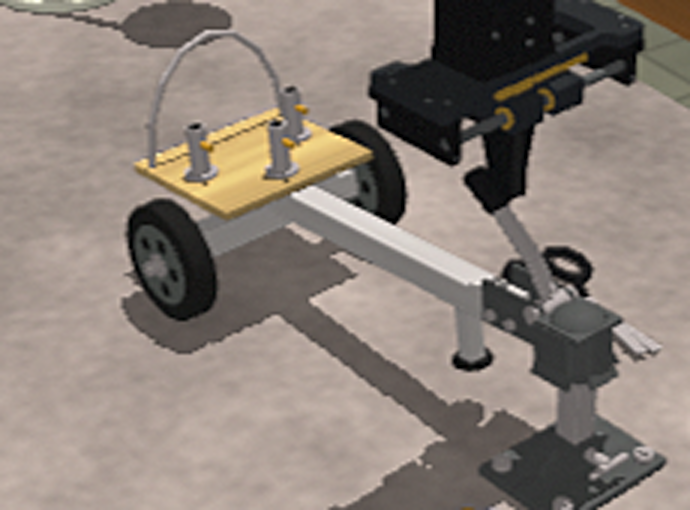

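>>> carry_out(
  increments="0 0.006 0 0.005 0 0 0; 0 0.005 0 0.006 0 0 0; 0 0.005 0 0.006 0 0 0; 0 0.004 0 0.006 0 0 0; 0 0 0 0 0 0 0",
)

```text
time_s: 34.0
tool_pos: [0.5277, -0.1002, 0.2431]
tool_rot: [180.0, 0.1, 97.7]
force: [-0.4, -0.6, 0.2]
grip_width: 0.0005
```

```bash
python3 look.py 24
```

```text
t 34.1 [ 0.5278 -0.1005  0.2435] [1.7997e+02 1.1000e-01 9.7650e+01] F [-0.08 -0.68  0.75] T [-0.04  0.04 -0.04] grasp [ 0.5278 -0.1006  0.1925] 0.0001
```

View pics/s24.png

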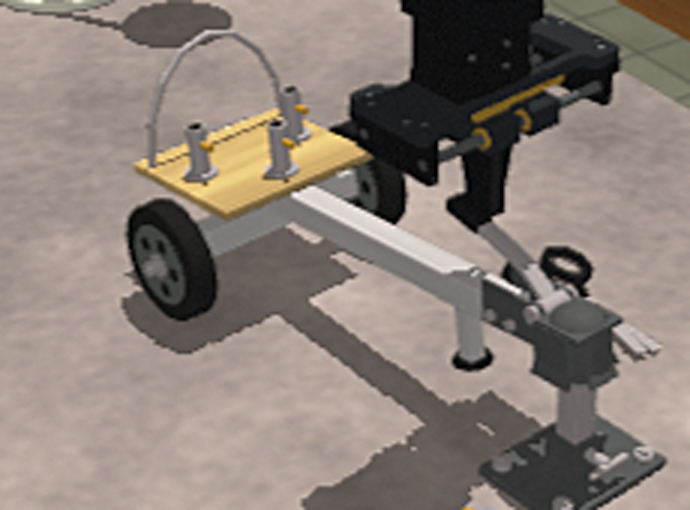

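>>> carry_out(
  increments="0 0.003 0 0.004 0 0 0; 0 0.002 0 0.004 0 0 0; 0 0.002 0 0.003 0 0 0; 0 0 0 0 0 0 0",
)

```text
time_s: 34.6
tool_pos: [0.527, -0.0937, 0.2322]
tool_rot: [179.9, 0.1, 97.6]
force: [0.1, 0.4, -0.0]
grip_width: 0.0008
```

```bash
python3 favg.py; python3 look.py 25
```

```text
34.85 F [-0.04  0.19 -0.29] [0.54 0.56 0.47] T [-0.05  0.03 -0.01] grasp [ 0.5272 -0.094   0.1815] [1.7992e+02 1.4000e-01 9.7600e+01] 0.0001
t 34.95 [ 0.5271 -0.094   0.2325] [1.7991e+02 1.5000e-01 9.7590e+01] F [-0.22 -0.94 -0.12] T [-0.01  0.03 -0.02] grasp [ 0.5272 -0.0942  0.1815] 0.0009
```

View pics/s25.png

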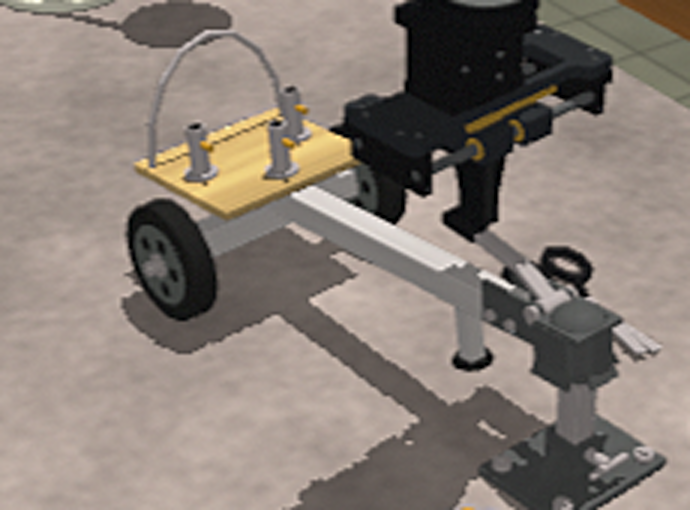

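>>> carry_out(
  increments="0 0.001 0 0.002 0 0 0; 0 0.001 0 0.002 0 0 0; 0 0 0 0.002 0 0 0",
)

```text
time_s: 35.33
tool_pos: [0.5273, -0.093, 0.2287]
tool_rot: [179.8, 0.2, 97.6]
force: [-5.4, 1.4, 18.1]
grip_width: 0.0005
```

```bash
python3 favg.py
```

```text
35.575 F [-4.73 -0.22 13.13] [0.3  0.4  0.48] T [-0.01  1.17  0.02] grasp [ 0.5274 -0.0931  0.1778] [1.7983e+02 1.7000e-01 9.7550e+01] 0.0002
```

>>> carry_out(
  increments="0 0 0 -0.001 0 0 0; 0 0 0 0 0 0 0",
)

```text
time_s: 35.83
tool_pos: [0.5273, -0.0926, 0.2301]
tool_rot: [179.8, 0.1, 97.6]
force: [-0.2, 0.7, -0.8]
grip_width: 0.0001
```

```bash
python3 favg.py; python3 look.py 26; python3 - <<'E'
import cv2
a=cv2.imread("pics/s26.png")[200:400,400:650]; cv2.imwrite("pics/s26z.png",cv2.resize(a,None,fx=3,fy=3,interpolation=cv2.INTER_CUBIC))
E
```

```text
36.075 F [-0.2   0.13  0.28] [0.24 0.41 0.44] T [-0.09  0.05 -0.01] grasp [ 0.5273 -0.0928  0.1788] [1.7983e+02 1.3000e-01 9.7550e+01] 0.0002
t 36.175 [ 0.5272 -0.0928  0.2299] [1.7982e+02 1.4000e-01 9.7560e+01] F [ 0.56  0.29 -0.34] T [-0.08  0.05 -0.06] grasp [ 0.5274 -0.0929  0.1789] 0.0008
```

View pics/s26z.png

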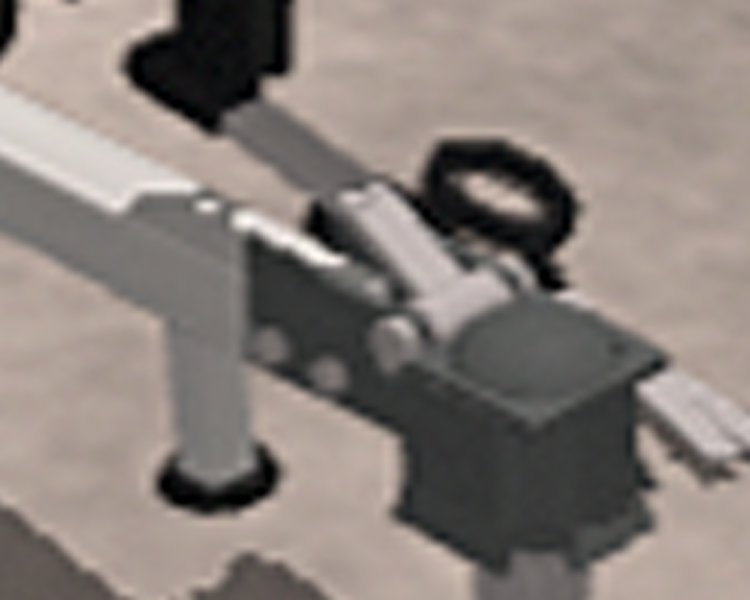

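>>> carry_out(
  increments="0 0 0 -0.01 0 0 0; 0 0 0 -0.04 0 0 0; 0 0 0 -0.04 0 0 0; 0 0 0 -0.04 0 0 0; 0 0.04 0 0 0 0 0; 0 0.04 0 0 0 0 0; 0 0 0 0 0 0 0; 0 0 0 0 0 0 0; 0 0 0 0 0 0 0",
)

```text
time_s: 37.3
tool_pos: [0.5165, -0.014, 0.3693]
tool_rot: [179.5, 0.2, 97.2]
force: [-0.2, -0.4, 0.6]
grip_width: 0.0004
```

```bash
python3 look.py 27; python3 - <<'E'
import cv2,pickle
from cell import *
from h import *
p=read_camera("wrist");cv2.imwrite("pics/w27.png",p["img"]);print(p["world_from_camera"][:3,3])
pickle.dump(dict(w=cam(p)),open("p27.pkl","wb"))
a=cv2.imread("pics/s27.png")[180:380,400:650]; cv2.imwrite("pics/s27z.png",cv2.resize(a,None,fx=3,fy=3,interpolation=cv2.INTER_CUBIC))
E
```

```text
t 37.4 [ 0.5165 -0.0143  0.3692] [1.7952e+02 1.7000e-01 9.7210e+01] F [ 0.29 -0.09 -0.08] T [-0.08  0.04 -0.02] grasp [ 0.5169 -0.0144  0.3182] 0.0004
[0.50780268 0.06053226 0.46056366]
```

View pics/s27z.png

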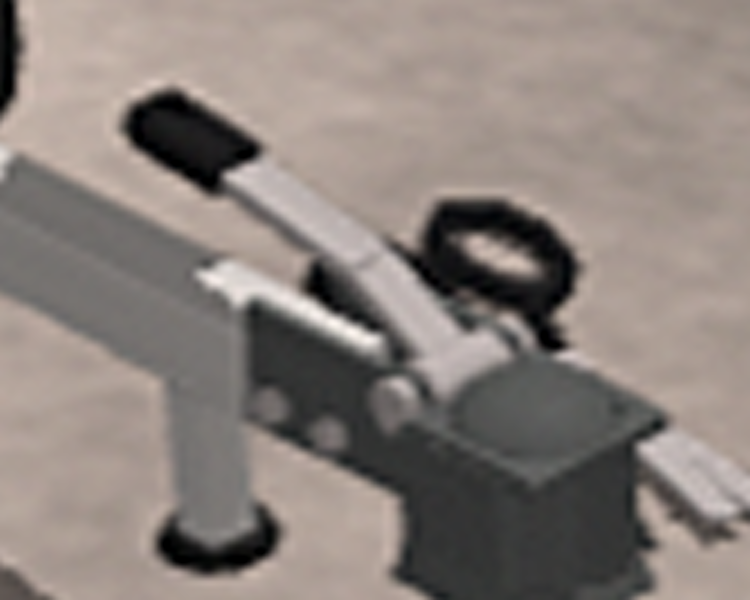

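View pics/t27.png

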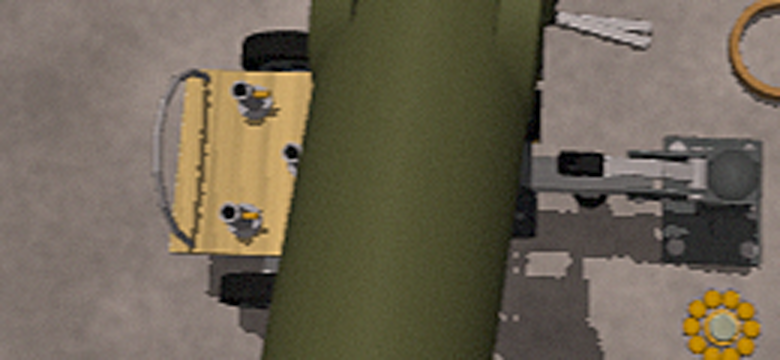

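View pics/w27.png

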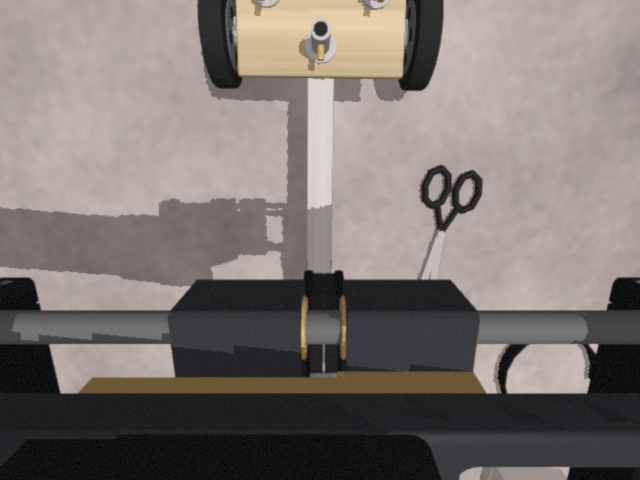

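```bash
python3 tr.py 464.3 226.7 581 163; python3 - <<'E'
from cell import *
from h import *
s=cam(read_camera("side"));t=cam(read_camera("top"))
# model at tilt a solved from ball z ; project grip end-points for theta values into zooms
for zb in (.1125,.115):
  b=np.array([.5396,-.2008,zb]); a=np.degrees(np.arcsin((zb-.05)/.361))-0.95
  Rc=Rn.from_euler("zy",[-82.7,-a],degrees=True)
  for th in (0,.06,.12,.2):
    l=np.array([-.0853,0,.037]); l=Rn.from_euler("y",th).apply(l)
    G=b+Rc.apply(np.array([-.026,0,.02])+l)
    print(zb,round(a,2),th,G.round(4),"s27z",(((proj(s,G)-[170,150])*3-[400,180])*3).round(0),"t27",((proj(t,G)-[150,190])*3).round(1))
  D=b+Rc.apply([-.026,0,.02]); print("pivot s27z",(((proj(s,D)-[170,150])*3-[400,180])*3).round(0))
  D=b+Rc.apply([0,0,.0195]); print("dome s27z",(((proj(s,D)-[170,150])*3-[400,180])*3).round(0))
E
```

```text
[ 0.5241 -0.0827  0.1507] [array([ 0.1, -0. ]), array([-0.1,  0.1])]
grasp [ 0.5169 -0.0138  0.318 ] [1.79527347e+02 1.61260018e-01 9.72529498e+01] F [ 0.33863041 -0.87733926 -0.77070759] dist dome-grasp [ 0.0072 -0.0688 -0.1673]
0.1125 9.02 0 [ 0.5167 -0.0904  0.1666] s27z [189. 107.] t27 [590.3 170.6]
0.1125 9.02 0.06 [ 0.5162 -0.0928  0.1716] s27z [194.  94.] t27 [593.6 170.5]
0.1125 9.02 0.12 [ 0.5158 -0.0954  0.1765] s27z [199.  82.] t27 [597.4 170.4]
0.1125 9.02 0.2 [ 0.5153 -0.0994  0.1828] s27z [208.  67.] t27 [603.  170.4]
pivot s27z [457. 373.]
dome s27z [539. 421.]
0.115 9.42 0 [ 0.5163 -0.0904  0.1689] s27z [188.  99.] t27 [590.3 170.5]
0.115 9.42 0.06 [ 0.5158 -0.0928  0.1739] s27z [192.  86.] t27 [593.7 170.5]
0.115 9.42 0.12 [ 0.5153 -0.0954  0.1788] s27z [198.  74.] t27 [597.4 170.4]
0.115 9.42 0.2 [ 0.5148 -0.0994  0.1851] s27z [206.  60.] t27 [603.1 170.4]
pivot s27z [457. 365.]
dome s27z [539. 413.]
```

```bash
python3 - <<'E'
from cell import *
from h import *
s=cam(read_camera("side"));t=cam(read_camera("top"))
for zb in (.1125,.115):
  b=np.array([.5396,-.2008,zb]); a=np.degrees(np.arcsin((zb-.05)/.361))-0.95
  Rc=Rn.from_euler("ZY",[-82.7,-a],degrees=True)
  q=lambda v:(((proj(s,b+Rc.apply(v))-[170,150])*3-[400,180])*3).round(0)
  for th in (0,.06,.12):
    l=Rn.from_euler("y",th).apply([-.0853,0,.037])
    v=np.array([-.026,0,.02])+l
    print(zb,round(a,2),th,(b+Rc.apply(v)).round(4),"s27z",q(v),"t27",((proj(t,b+Rc.apply(v))-[150,190])*3).round(1))
  print("pivot",q([-.026,0,.02]),"dome",q([0,0,.0195]),"legfoot",q([-.116,0,-.056]))
E
```

```text
0.1125 9.02 0 [ 0.5245 -0.0829  0.1513] s27z [196. 138.] t27 [581.2 162.7]
0.1125 9.02 0.06 [ 0.5247 -0.0844  0.1567] s27z [201. 121.] t27 [583.5 161.4]
0.1125 9.02 0.12 [ 0.5249 -0.0863  0.162 ] s27z [207. 106.] t27 [586.3 160.2]
pivot [459. 376.] dome [539. 411.] legfoot [223. 538.]
0.115 9.42 0 [ 0.5245 -0.0826  0.153 ] s27z [195. 131.] t27 [580.9 162.3]
0.115 9.42 0.06 [ 0.5247 -0.0841  0.1584] s27z [200. 115.] t27 [583.2 161. ]
0.115 9.42 0.12 [ 0.5249 -0.086   0.1636] s27z [206.  99.] t27 [585.9 159.7]
pivot [459. 368.] dome [539. 402.] legfoot [225. 533.]
```

```bash
python3 - <<'E'
from cell import *
o=get_obs();print(o["time_s"],o["force"],abs(o["joint_velocities"]).max())
print(sign_off())
E
```

```text
37.75 [0.25843783 0.48257971 0.23131907] 0.09979383562851492
the job is handed in; nothing more can be done
None
```

The cart is hitched and the handle is locked down. I handed the job in at 37.75 s; no verdict was reported.

**What I did**
- **Handle up:** I raised it to about 0.9 rad. The cart rolled forward about 15–20 mm while I did this, so I measured its pose again.
- **Set down:** I lifted the drawbar at its grip point and brought the coupler over the ball. I lowered it gently, correcting sideways by feel, until it bore on the ball with about 5 N while still held.
- **Let go and lock:** I opened the fingers and backed off, then swept the handle down to its stop.

**What the last checks showed**
- **Handle:** the grip lies within about 1 mm of where the geometry puts it with the handle at 0 rad. The 0.06 rad limit would be about 5 mm higher.
- **Coupler:** the top of the coupler and the leg foot appear where they should with the ball home. The sideways offset looked to be within about 1–2 mm.
- **Robot and surroundings:** the arm was clear of everything, with only sensor noise on the wrist force. The brooch and scissors looked unmoved in the last close-up pictures. I did not check the jar, cup and glue gun again after the start, and of the tape only its edge showed.

**What disagreed**
- **Socket height:** during set-down my estimate of the socket height was 2–5 mm above the ball as the cameras saw it. I took it as home because the height where it stopped stayed the same as I shifted it sideways and fore-and-aft. The handle then closed fully, which supports this.
- **Force on the post:** the last press on the handle briefly read 18 N at the wrist. By leverage I estimate about 17–18 N on the post, close to the 20 N limit, and I backed off at once.

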